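# Settle the capsule stage on its kinematic base

### The job

Put the capsule stage back on its kinematic base: lift it off the sloping stand by its black grip block, tip the edge that lay lowest in under the hook and rock it down gently, red dot to red dot, until all three ball feet are fully home in the cone, in the groove and on the flat, none hung up on the side of its seat; let go of it. Then swing the keeper with the black knob in over the edge of the plate as far as it goes, with the stage still home, and do not disturb the other things on the bench.

Things in the scene. Friction and masses are not known exactly. Their poses are not given: they have to be found in the camera images.
- stage: capsule stage, loose, 0.4 to 0.6 kg: aluminium plate 110 (x) x 150 (y) x 8 mm with a black grip block in the middle, a microphone capsule in a black cradle on its -y half (y -73 to -27, up to 53 mm above the underside), a green round level at x -34, y 45 mm and a red dot in the +x, -y corner. Origin: centre of the plate's underside; z: the plate's upward normal
- stage_grip (a point): middle of the stage's black grip block, 38 mm above the plate's underside on its z axis; the block is 22 mm thick (along the stage's x: grip it across this), 40 mm wide (y) and stands from 8 to 58 mm above the underside; axes as stage
- foot_cone (a point): centre of the 16 mm steel ball foot that belongs in the cone, near the red dot, at (35, -50, -9) mm in stage; axes as stage. All three feet are alike and reach 17 mm below the plate's underside
- foot_groove (a point): centre of the ball foot that belongs in the groove, at (35, 50, -9) mm in stage; axes as stage
- foot_flat (a point): centre of the ball foot that belongs on the flat, at (-38, 0, -9) mm in stage; axes as stage
- stand: fixed grey sloping stand, foot plate 118 x 166 mm; the stage lies on its two black rails, which rise along its +x at 0.55 rad, held by its weight and a lip 5 mm high along its lower (-x) edge, so its normal leans back to the stand's -x. Origin: centre of the underside, on the bench, z up; the stage's origin starts 62 mm above it, with the same yaw
- base: fixed black kinematic base, plate x -86 to 65, y -90 to 125, 12 mm thick, with steel cone, V groove and flat, a hook at its -x edge and a red dot by the cone. Origin on the bench, z up. Home, with the groove block centred, the stage is level, its axes parallel to these, its origin 41.3 mm above this one. Dry steel, friction 0.4 to 0.6: a foot set down off centre hangs on the wall of its seat and must be worked in
- base_hook (a point): middle of the under edge of the fixed grey hook, at (-46, 0, 52.5) mm in base; 36 mm wide (y), top 60 mm above the bench, its post behind x = -64 mm. Home, the plate's -x edge lies 9 mm under it with 3 mm play: the stage cannot be set straight down, but goes in with its -x edge low (0.1 to 0.3 rad), slid towards -x under the hook, then rocked down on its flat foot
- seat_cone (a point): where the centre of foot_cone lies when home: (35, -50, 32.3) mm in base; axes as base. The cone is 90 degrees wide, its mouth 18 mm across and 30 mm above the bench
- seat_flat (a point): where the centre of foot_flat lies when home with the groove block centred: (-38, 0, 32.3) mm in base; axes as base. The flat is a disc of 29 mm diameter, 24.3 mm above the bench
- groove_way (a point): middle of the groove block's way, (35, 50, 32.3) mm in base; axes as base. The block trims the stage's yaw about the cone: it is clamped anywhere within 9 mm of here along x, found by sight or touch, not measured. Its 90 degree groove runs along y, 34 mm long, mouth 26 mm wide, 34 mm above the bench; home, foot_groove's centre is 32.3 mm above the bench wherever it stands
- keeper (a joint): angle of the keeper, a steel bar on an upright post: -0.5 to 0.05 at the start (open, pointing roughly along the base's -x), growing anticlockwise seen from above to its stop at 1.57 (closed, pointing along the base's -y, over the +y edge of the plate). It turns with light friction (0.05 N m) and stays where it is left
- keeper_knob (a point): middle of the keeper's upright black round knob, 17 mm diameter, from 57.5 to 91.5 mm above the bench, on the bar 45 mm from its axis; this point is 76.5 mm above the bench
- keeper_pivot (a point): point on the keeper's upright axis, at (35, 100, 76.5) mm in base (its axes turn with the bar). The bar is 14 mm wide and 6 mm thick, ends 57 mm from the axis, and its underside is 51.5 mm above the bench: it passes 2 mm above the plate of a stage that is home and strikes the edge of one that stands high
- mesh_mic: black dome-grille microphone head, 62 mm diameter, 95 mm tall, standing; leave alone. Origin under its centre
- tape_roll: roll of yellow tape, 63 mm diameter, 19 mm high, flat; leave alone. Origin under its centre
- mic_sleeve: black sleeve with a brown end, 36 mm diameter, 104 mm tall, standing; leave alone. Origin under its centre
- felt_pen: black pen lying at the front edge, 138 mm long along its y, 12 mm high; leave alone. Origin under its centre

How it is judged:
By the outcome, as a careful person would: the job done as asked, in the order asked, and still so for the second after the job is handed in, with the robot touching nothing.
It also fails if it takes over 61 s, if anything falls off the work surface, if the arm or the gripper's body presses on something with over 40 N, if the wrist force passes 120 N, or if a joint passes its speed limit or range.

### The arm

A 6-joint arm with a two-finger parallel gripper is mounted at the origin on a cart in front of the work surface, level with it; the furniture and walls round the work are solid. World frame = base frame: x ahead of the robot, y to its left, z up, the work surface at z = 0. Lengths are in m, angles in rad, forces in N, time in s.
With the tool pointing down it reaches from about 0.35 to 0.975 m from the base axis. Payload 4.9 kg.
Tool frame: the origin (TCP) lies at the very end of the fingers, on their centre line; the grasp point (between the pads) lies 19 mm behind it; z points along the fingers, y is the direction in which the jaws open and shut (so a half turn about z gives the same grasp; the last joint's range is limited). The gripper opens to 85 mm and grips with 20 to 120 N. Pads are 22 mm wide; open, the fingers measure 114 mm over their backs; the gripper's body (76 mm by 85 mm) begins 54 mm behind the grasp point. The pads swing forward as they close: fully open they stand 13 mm farther back than shut.
Start: joints at [-1.239, 0.053, 1.613, -0, 1.476, -0.119], TCP at [0.272, -0.563, 0.231] pointing down, gripper open.
Joint ranges: [-3.01, 3.01], [-1.01, 2.22], [0.06, 2.58], [-1.02, 4.17], [0.09, 2.62], [-3.14, 3.14]. Speed limits (rad/s): [2.57, 2.57, 3.14, 3.14, 3.14, 3.14].

### API

Orientations are given as a unit quaternion [w, x, y, z].
In Python, from plant import state, grab_frame, camera_model, job_done, search_frame, masks_of, place_of gives the robot as it stands.
- The arm moves only by the tool drive_tool, never from a script. Its argument "series" is a list of rows, each a list of 2 entries, a list of its own where there are three numbers: the shift along the world's x, y, z in m, then the turn, a rotation vector about the world's x, y, z in degrees. A call has 1 to 8 rows; each row is the pose to reach, as a shift and turn from the pose commanded when the call began; what a row does not reach only later rows make up. A row lasts 1/10 s, in which the tool goes at most 50 mm and 8.59 degrees, less where a joint would pass 70% of its speed; a pose out of reach is approached as far as the arm can. A call with a gripper value outside its range is refused whole. "fingers" is the closure, from -1 (fully open) to 1 (shut), so that 0 is half open, set as the call begins (left out, the last holds). The fingers move at their own pace and stop on an object; the grip force is fixed at half the most. Time passes only in rows, so rows that repeat a pose let the fingers close. It gives the time, the measured TCP pose, the force and the opening at its end, in the units of the state.
- state(): the state, without advancing time (a new reading comes with each control period).
- grab_frame(name): name is "side" or "top" or "wrist"; returns the picture (480x640x3 uint8, red, green, blue); there is no depth.
- camera_model(name): a dict with "fovy" (degrees; the focal length in pixels is half the picture's height over the tangent of half this angle, whatever the lens; pixels are square), "cx", "cy" (the principal point, pixels), "rvec" (rotation vector, rad) and "tvec" (3), from world to camera coordinates, as OpenCV has them. Camera axes: x right, y down, z forward; pixel columns grow to the right and rows downward; lengths in m; the calibration is good to about 2 mm. A picture is of the moment at which its call begins: read the wrist's pose just before it. camera_model takes no time and is no camera call; for the wrist camera it gives the pose at the moment of the call.
- job_done(): hands the job in, once; it reports no verdict.
Trained networks look in the newest picture that a camera, given by its name, has taken for a name from the list of things; names that differ only in an ending like _2 or _b are one class to them, and where a whole thing is asked for, a point or a joint stands for the part that bears it (a point fixed in the world has none). Each returns a list of dicts, best first, with "confidence" (0 to 1); they miss things now and then, are a little off and sometimes report something else, mostly with a low value. They report only what shows in the picture. A call takes as long as a camera call.
- search_frame(camera, name): "location" ([x, y, z] in m, in world coordinates, good to about 4 mm: the middle of the surface that is visible of it).
- masks_of(camera, name): "pixels" (480x640 bool, what is visible of it).
- place_of(camera, name): "location" ([x, y, z] in m, in world coordinates, good to about 4 mm: a listed point, or the origin of a listed thing).
The state is a dict: "time": time; "joint_pos": joint angles; "joint_vel": joint speeds; "joint_efforts": joint torques, N m; "tool_pos": TCP position; "tool_rot": TCP orientation; "contact_force": force on the tool from outside, world axes, zero at the start; "ft_torque": the same for the moment, N m; "gripper_width": opening from 0.0 (shut) to 1.0 (fully open).
Only numpy, scipy, OpenCV 4.12 (cv2) and the standard library are available. Lean on these libraries where they do the work, as an engineer would, in place of code of your own. Each camera call takes 0.05 s, during which the arm holds its last target.

## Working session

There is one attempt and no reset: what is moved stays moved. The work goes in short steps, Python scripts to look and compute and a tool call to move; the robot and the scene stay as the last step left them, time stands still between calls to the robot, and variables do not carry over. Pictures are saved under pics/ and viewed, and the job is handed in when it is done.

Besides the shell and the picture viewer there is one more tool, called after ">>>" in YAML: its name, and indented under it one key for each argument. drive_tool: Moves the arm, as the interface text tells. Its arguments: {"type":"object","properties":{"series":{"type":"array","items":{"type":"array"}},"fingers":{"type":"number"}},"required":["series"]}

```bash
ls; mkdir -p pics; python3 - <<'E'
from plant import *
import cv2
s=state();print(s)
for n in ["side","top","wrist"]:
    im=grab_frame(n);cv2.imwrite(f"pics/{n}0.png",im[:,:,::-1]);print(n,camera_model(n))
E
```

```text
pics
{'time': 0.0, 'joint_pos': array([-1.23899999e+00,  5.33583315e-02,  1.61433287e+00, -3.20759656e-05,
        1.47600562e+00, -1.19008720e-01]), 'joint_vel': array([ 0.00065769, -0.00011271,  0.00113603, -0.00319964,  0.00041418,
        0.00076485]), 'joint_efforts': array([-1.68594528e-03, -3.93680835e+01, -3.70177674e+01, -1.79461103e-04,
        7.21996883e-03,  7.52765231e-06]), 'tool_pos': array([ 0.27208306, -0.5619548 ,  0.2300389 ]), 'tool_rot': array([-1.04444267e-03,  9.74703339e-01,  2.23500097e-01, -1.27598588e-04]), 'contact_force': array([ 1.08791016,  0.40982526, -0.25629471]), 'ft_torque': array([-0.03296577, -0.01996977,  0.06384233]), 'gripper_width': 1.0025848794180978}
side {'fovy': 51.65369372784688, 'cx': 305.65870516727017, 'cy': 243.36129910008134, 'rvec': array([ 0.20130457, -2.54083019,  1.63534818]), 'tvec': array([0.49947067, 0.13450272, 0.84935106])}
top {'fovy': 56.95838924166293, 'cx': 324.2579834248694, 'cy': 236.51259190079722, 'rvec': array([ 1.98520326, -2.20607593,  0.27419894]), 'tvec': array([-0.04213672,  0.56058697,  0.85598365])}
wrist {'fovy': 65.14752006471143, 'cx': 325.00711885328417, 'cy': 240.2894509962665, 'rvec': array([-2.47062092,  1.54886021,  0.20397712]), 'tvec': array([-0.62390748, -0.03321759,  0.37729672])}
```

View pics/side0.png

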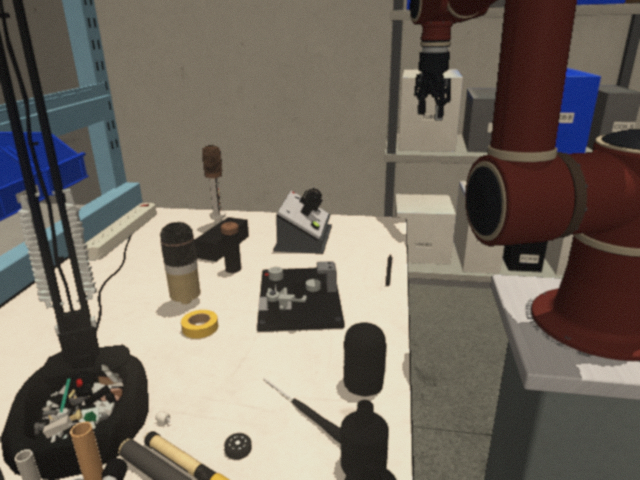

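View pics/top0.png

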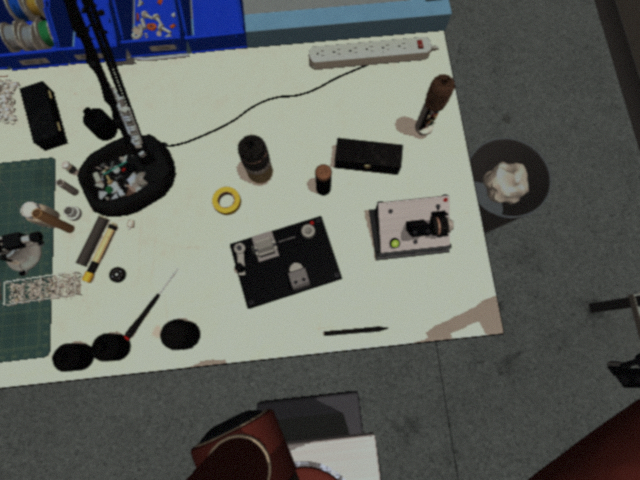

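```bash
python3 - <<'E'
from plant import *
for c in ["top","side"]:
    for n in ["stage","stage_grip","foot_cone","stand","base","base_hook","seat_cone","seat_flat","groove_way","keeper_knob","keeper_pivot","mesh_mic","tape_roll","mic_sleeve","felt_pen"]:
        try:
            r=place_of(c,n)
            print(c,n,[(x['location'].round(4) if hasattr(x['location'],'round') else x['location'],round(x['confidence'],2)) for x in r[:2]])
        except Exception as e: print(c,n,e)
print(state()['time'])
E
```

```text
top stage [([0.5636, -0.2942, 0.0618], 0.83)]
top stage_grip [([0.5445, -0.2886, 0.0964], 0.75)]
top foot_cone [([0.5997, -0.3428, 0.0724], 0.98), ([0.5014, -0.0296, 0.0336], 0.5)]
top stand [([0.545, -0.2896, 0.0966], 0.49), ([0.3869, 0.2074, 0.0031], 0.29)]
top base [([0.5431, -0.0245, 0.0004], 0.95)]
top base_hook [([0.4927, -0.0321, 0.048], 0.63), ([0.5455, -0.2901, 0.0959], 0.59)]
top seat_cone [([0.5817, -0.0673, 0.0316], 0.57)]
top seat_flat [([0.4989, -0.0321, 0.0329], 0.58)]
top groove_way [([0.5591, 0.0325, 0.0295], 0.67), ([0.5964, -0.2389, 0.071], 0.19)]
top keeper_knob [([0.5015, 0.0826, 0.0735], 0.62)]
top keeper_pivot [([0.5469, 0.0858, 0.0737], 0.68), ([0.3825, 0.2115, 0.0041], 0.36)]
top mesh_mic [([0.3834, 0.2097, 0.0008], 0.69), ([0.5993, -0.2399, 0.0697], 0.49)]
top tape_roll [([0.6729, 0.1105, 0.0026], 0.65), ([0.5338, -0.2942, 0.0351], 0.5)]
top mic_sleeve [([0.6859, -0.1097, -0.0017], 0.77), ([0.492, -0.0337, 0.0516], 0.3)]
top felt_pen [([0.359, -0.1502, 0.0009], 0.71)]
side stage [([0.563, -0.2887, 0.0611], 0.73)]
side stage_grip [([0.5465, -0.2862, 0.0945], 0.89), ([0.3575, -0.1461, 0.0004], 0.52)]
side foot_cone [([0.6022, -0.3395, 0.0737], 0.96), ([0.5496, 0.0843, 0.0769], 0.48)]
side stand [([0.5637, -0.2941, -0.0002], 0.72)]
side base [([0.5379, -0.0237, -0.0014], 0.63)]
side base_hook [([0.4892, -0.0336, 0.0531], 0.6)]
side seat_cone [([0.5822, -0.0672, 0.0353], 0.62)]
side seat_flat [([0.498, -0.0341, 0.03], 0.94)]
side groove_way [([0.561, 0.0294, 0.0323], 0.81)]
side keeper_knob [([0.5073, 0.0778, 0.0751], 0.76)]
side keeper_pivot [([0.5468, 0.0835, 0.0803], 0.84)]
side mesh_mic [([0.3806, 0.2126, -0.0021], 0.9), ([0.5489, -0.2905, 0.0932], 0.33)]
side tape_roll [([0.6725, 0.1107, 0.0004], 0.64)]
side mic_sleeve [([0.6876, -0.1094, 0.0001], 0.96)]
side felt_pen [([0.678, 0.1109, -0.0], 0.73), ([0.356, -0.1469, 0.0009], 0.5)]
1.65
```

```bash
cat > h.py <<'E'
import numpy as np, cv2
from scipy.spatial.transform import Rotation as R
from plant import *
def Rq(q): return R.from_quat([q[1],q[2],q[3],q[0]])
def cam(m):
    Rm=cv2.Rodrigues(np.array(m['rvec'],float))[0]; f=240/np.tan(np.radians(m['fovy'])/2)
    K=np.array([[f,0,m['cx']],[0,f,m['cy']],[0,0,1]]); return Rm,np.array(m['tvec']),K
def proj(m,P):
    Rm,t,K=cam(m); p=(Rm@np.atleast_2d(P).T).T+t; p=p@K.T; return p[:,:2]/p[:,2:]
def onplane(m,uv,z):
    Rm,t,K=cam(m); d=Rm.T@np.linalg.inv(K)@np.array([uv[0],uv[1],1]); c=-Rm.T@t
    return c+d*(z-c[2])/d[2]
def shift(Pt,Rt,s=None):
    s=s or state(); r=(Rt*Rq(s['tool_rot']).inv()).as_rotvec(degrees=True)
    return np.round((np.array(Pt)-s['tool_pos'])*1000,1),np.round(r,2)
E
python3 - <<'E'
from h import *
s=state();m=camera_model('wrist');Rm,t,K=cam(m);c=-Rm.T@t
Rt=Rq(s['tool_rot']);print(s['tool_pos'],Rt.as_matrix().round(3));print('cam in tool',Rt.inv().apply(c-s['tool_pos']),'axis',(Rt.as_matrix().T@Rm.T).round(3))
# base fit
P={'base':(0,0,0),'base_hook':(-46,0,52.5),'seat_cone':(35,-50,32.3),'seat_flat':(-38,0,32.3),'groove_way':(35,50,32.3),'keeper_pivot':(35,100,76.5)}
M=dict(base=[(.5431,-.0245),(.5379,-.0237)],base_hook=[(.4927,-.0321),(.4892,-.0336)],seat_cone=[(.5817,-.0673),(.5822,-.0672)],seat_flat=[(.4989,-.0321),(.4980,-.0341)],groove_way=[(.5591,.0325),(.561,.0294)],keeper_pivot=[(.5469,.0858),(.5468,.0835)])
A=[];B=[]
for k in P:
    for q in M[k]: A.append(np.array(P[k][:2])/1000);B.append(q)
A=np.array(A);B=np.array(B);a=A-A.mean(0);b=B-B.mean(0)
th=np.arctan2((a[:,0]*b[:,1]-a[:,1]*b[:,0]).sum(),(a*b).sum());Rz=np.array([[np.cos(th),-np.sin(th)],[np.sin(th),np.cos(th)]])
o=B.mean(0)-Rz@A.mean(0);print(th,o);print(((B-(A@Rz.T+o))*1000).round(1))
E
```

```text
[ 0.27231504 -0.56254957  0.23131894] [[ 0.9    0.436  0.   ]
 [ 0.436 -0.9   -0.   ]
 [ 0.     0.    -1.   ]]
cam in tool [ 0.06443294 -0.00019346 -0.14178482] axis [[-0.    -0.967 -0.256]
 [ 1.    -0.    -0.   ]
 [ 0.    -0.256  0.967]]
0.2248284452378243 [ 0.53676207 -0.02397749]
[[ 6.3 -0.5]
 [ 1.1  0.3]
 [ 0.8  2.1]
 [-2.7  0.6]
 [-0.3 -2.4]
 [ 0.2 -2.3]
 [-0.8  0.3]
 [-1.7 -1.7]
 [-0.6 -0.1]
 [ 1.3 -3.2]
 [-1.7  4.5]
 [-1.8  2.2]]
```

View pics/wrist0.png

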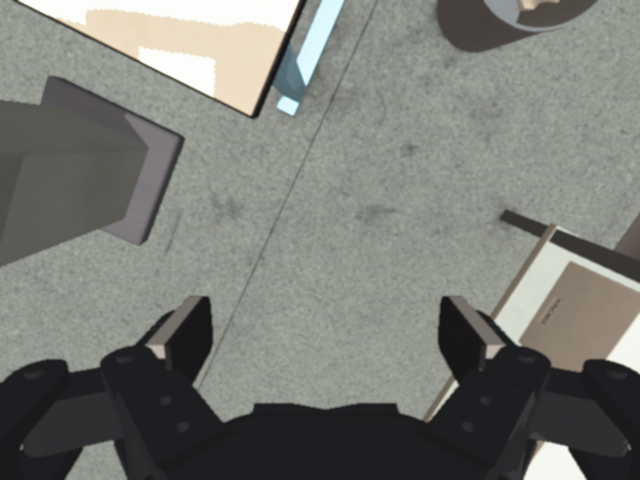

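```bash
python3 - <<'E'
from h import *
h=np.pi/2+.225
x=np.array([np.cos(h),np.sin(h),0]);z=np.array([0,0,-1]);y=np.cross(z,x)
print(shift([.54,-.085,.27],R.from_matrix(np.c_[x,y,z])))
E
```

```text
(array([267.7, 477.5,  38.7]), array([ 0.  ,  0.  , 77.06]))
```

>>> drive_tool:
  series:
    - [[0.268, 0.477, 0.039], [0, 0, 77]]
    - [[0.268, 0.477, 0.039], [0, 0, 77]]
    - [[0.268, 0.477, 0.039], [0, 0, 77]]
    - [[0.268, 0.477, 0.039], [0, 0, 77]]
    - [[0.268, 0.477, 0.039], [0, 0, 77]]
    - [[0.268, 0.477, 0.039], [0, 0, 77]]
    - [[0.268, 0.477, 0.039], [0, 0, 77]]
    - [[0.268, 0.477, 0.039], [0, 0, 77]]

```text
time: 2.45
tool_pos: [0.4684, -0.2128, 0.2602]
tool_rot: [0.001, 0.676, 0.737, 0.0]
contact_force: [0.5, -0.1, -0.3]
gripper_width: 1.0
```

```bash
python3 - <<'E'
from h import *
h=np.pi/2+.225
x=np.array([np.cos(h),np.sin(h),0]);z=np.array([0,0,-1]);y=np.cross(z,x)
print(shift([.54,-.085,.27],R.from_matrix(np.c_[x,y,z])))
E
```

```text
(array([ 71.6, 127.8,   9.8]), array([0.03, 0.05, 7.97]))
```

>>> drive_tool:
  series:
    - [[0.068, 0.12, 0.01], [0, 0, 8]]
    - [[0.068, 0.12, 0.01], [0, 0, 8]]
    - [[0.068, 0.12, 0.01], [0, 0, 8]]
    - [[0.068, 0.12, 0.01], [0, 0, 8]]
    - [[0.068, 0.12, 0.01], [0, 0, 8]]

```text
time: 2.95
tool_pos: [0.5359, -0.094, 0.2698]
tool_rot: [0.0, 0.625, 0.781, -0.0]
contact_force: [-1.0, 0.0, -1.5]
gripper_width: 1.0
```

```bash
python3 - <<'E'
from h import *
import pickle
print(state()['tool_pos'],Rq(state()['tool_rot']).as_matrix().round(3))
m=camera_model('wrist');im=grab_frame('wrist');cv2.imwrite('pics/wrist1.png',im[:,:,::-1]);pickle.dump(m,open('m1.pkl','wb'))
for n in ["base","base_hook","seat_cone","seat_flat","groove_way","keeper_knob","keeper_pivot"]:
    r=place_of('wrist',n);print(n,[(np.round(x['location'],4),round(x['confidence'],2)) for x in r[:2]])
E
```

```text
[ 0.53592342 -0.09400795  0.26975129] [[-0.22   0.976 -0.   ]
 [ 0.976  0.22  -0.   ]
 [-0.    -0.    -1.   ]]
base [(array([ 0.5367, -0.0227,  0.0009]), 0.61)]
base_hook [(array([ 0.4932, -0.0376,  0.0499]), 0.77), (array([ 0.499 , -0.0327,  0.03  ]), 0.38)]
seat_cone [(array([ 0.5786, -0.0648,  0.0301]), 0.72)]
seat_flat [(array([ 0.5054, -0.0323,  0.0319]), 0.6)]
groove_way [(array([0.5597, 0.0352, 0.0341]), 0.97), (array([ 0.3578, -0.1472,  0.0016]), 0.44)]
keeper_knob []
keeper_pivot [(array([0.549 , 0.0802, 0.0724]), 0.7), (array([ 0.3591, -0.1483,  0.0006]), 0.34)]
```

View pics/wrist1.png

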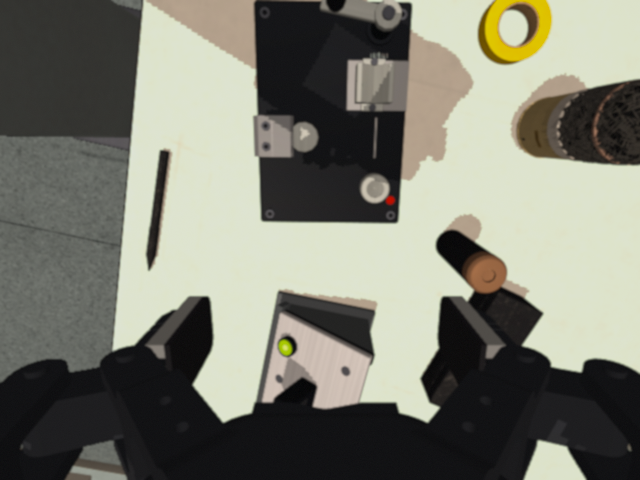

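```bash
python3 - <<'E'
import cv2
im=cv2.imread('pics/wrist1.png')
cv2.imwrite('pics/w1z.png',cv2.resize(im[0:230,240:420],None,fx=3.3,fy=2.6,interpolation=cv2.INTER_CUBIC))
cv2.imwrite('pics/w1g.png',cv2.resize(im[45:125,335:415],None,fx=7,fy=7,interpolation=cv2.INTER_CUBIC))
E
```

```text
(no output)
```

View pics/w1z.png

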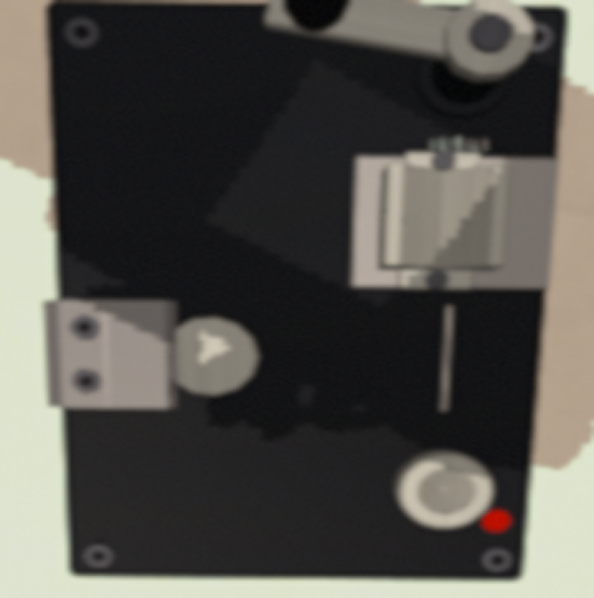

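View pics/w1g.png

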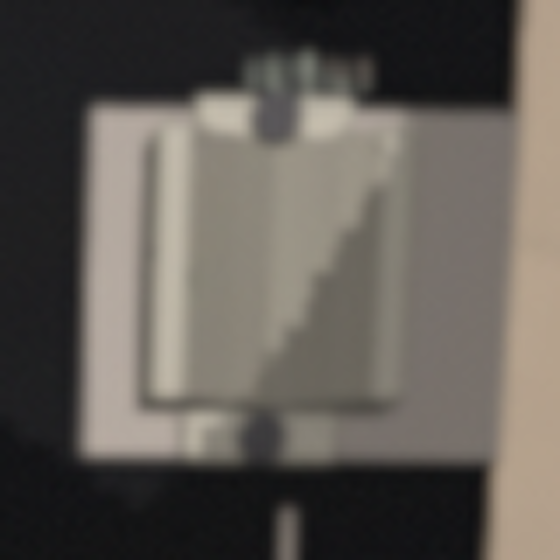

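```bash
cat > fit.py <<'E'
from h import *
def fit2(A,B):
    A=np.array(A,float);B=np.array(B,float);a=A-A.mean(0);b=B-B.mean(0)
    th=np.arctan2((a[:,0]*b[:,1]-a[:,1]*b[:,0]).sum(),(a*b).sum());Rz=np.array([[np.cos(th),-np.sin(th)],[np.sin(th),np.cos(th)]])
    o=B.mean(0)-Rz@A.mean(0);return th,o,Rz,(B-(A@Rz.T+o))
E
python3 - <<'E'
from fit import *
import pickle
m=pickle.load(open('m1.pkl','rb'))
c=lambda u,v:(240+u/3.3,v/2.6)
pts=[((-86,125),(48,3),.012),((65,125),(566,10),.012),((65,-90),(520,578),.012),((-86,-90),(72,573),.012),((35,-50),(445,490),.030)]
A=[np.array(p[0])/1000 for p in pts];B=[onplane(m,c(*p[1]),p[2])[:2] for p in pts]
th,o,Rz,res=fit2(A,B);print(th,o,(res*1000).round(1))
inv=lambda p:(Rz.T@(p[:2]-o)*1000).round(1)
g=lambda u,v:(335+u/7,45+v/7)
for n,uv,z in [('LT',g(193,130),.034),('LB',g(187,400),.034),('RT',g(382,130),.034),('RB',g(372,400),.034),('LoT',g(157,130),.034),('RoT',g(407,130),.034),('LoB',g(150,400),.034),('RoB',g(398,400),.034),('valley',g(272,200),.021),('flat',c(215,356),.0243),('hookR',c(177,356),.060),('hookT',c(160,300),.06),('hookB',c(160,408),.06),('pivot top',c(490,35),.076),('mark',c(445,380),.012)]:
    print(n,inv(onplane(m,uv,z)))
E
```

```text
0.20864565624214876 [ 0.5370373  -0.02447318] [[ 2.  -1.9]
 [-1.  -2.8]
 [-1.9  1.6]
 [ 1.5  2.6]
 [-0.5  0.5]]
LT [17.3 66.1]
LB [17.8 32.5]
RT [42.2 66.4]
RB [42.8 32.8]
LoT [12.5 66. ]
RoT [45.5 66.5]
LoB [12.8 32.4]
RoB [46.3 32.9]
valley [29.7 59.8]
flat [-36.3   0.1]
hookR [-44.9  -0.3]
hookT [-49.3  18.1]
hookB [-49.8 -18. ]
pivot top [32.7 95.4]
mark [35.  -8.1]
```

>>> drive_tool:
  series:
    - [[-0.006, 0.109, -0.06], [0, 0, 0]]
    - [[-0.006, 0.109, -0.06], [0, 0, 0]]
    - [[-0.006, 0.109, -0.06], [0, 0, 0]]
    - [[-0.006, 0.109, -0.06], [0, 0, 0]]
    - [[-0.006, 0.109, -0.06], [0, 0, 0]]

```text
time: 3.85
tool_pos: [0.5297, 0.0141, 0.2099]
tool_rot: [0.0, 0.625, 0.78, -0.0]
contact_force: [0.1, 0.1, 0.6]
gripper_width: 0.999
```

```bash
python3 - <<'E'
from h import *
import pickle
print(state()['tool_pos'],state()['joint_vel'].round(3))
m=camera_model('wrist');im=grab_frame('wrist');cv2.imwrite('pics/wrist2.png',im[:,:,::-1]);pickle.dump(m,open('m2.pkl','wb'))
for n in ["base","base_hook","seat_cone","seat_flat","groove_way","keeper_knob","keeper_pivot"]:
    r=place_of('wrist',n);print(n,[(np.round(x['location'],4),round(x['confidence'],2)) for x in r[:2]])
E
```

```text
[0.52973306 0.01406617 0.20985748] [-0.022 -0.007 -0.026  0.001 -0.001  0.001]
base [(array([ 5.36e-01, -2.33e-02,  4.00e-04]), 0.84)]
base_hook [(array([ 0.4952, -0.0376,  0.0459]), 0.58)]
seat_cone [(array([ 0.5784, -0.0665,  0.0305]), 0.65), (array([0.5505, 0.0777, 0.0727]), 0.37)]
seat_flat [(array([ 0.5012, -0.0324,  0.0303]), 0.68)]
groove_way [(array([0.5616, 0.0346, 0.0333]), 0.77), (array([ 0.6842, -0.1083,  0.0009]), 0.3)]
keeper_knob [(array([0.5065, 0.0768, 0.0766]), 0.89), (array([ 0.5775, -0.0662,  0.0328]), 0.17)]
keeper_pivot [(array([0.5508, 0.0801, 0.0757]), 0.93)]
```

View pics/wrist2.png

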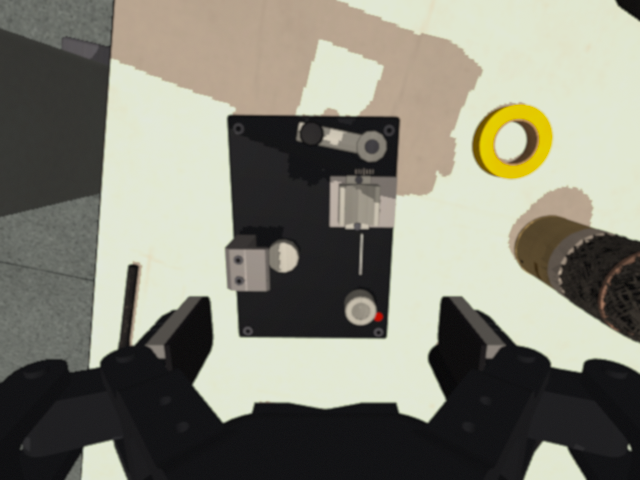

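```bash
python3 - <<'E'
import cv2
im=cv2.imread('pics/wrist2.png')
cv2.imwrite('pics/w2a.png',cv2.resize(im[110:230,220:410],None,fx=4,fy=4,interpolation=cv2.INTER_CUBIC))
cv2.imwrite('pics/w2b.png',cv2.resize(im[220:345,220:410],None,fx=4,fy=4,interpolation=cv2.INTER_CUBIC))
E
```

```text
(no output)
```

View pics/w2a.png

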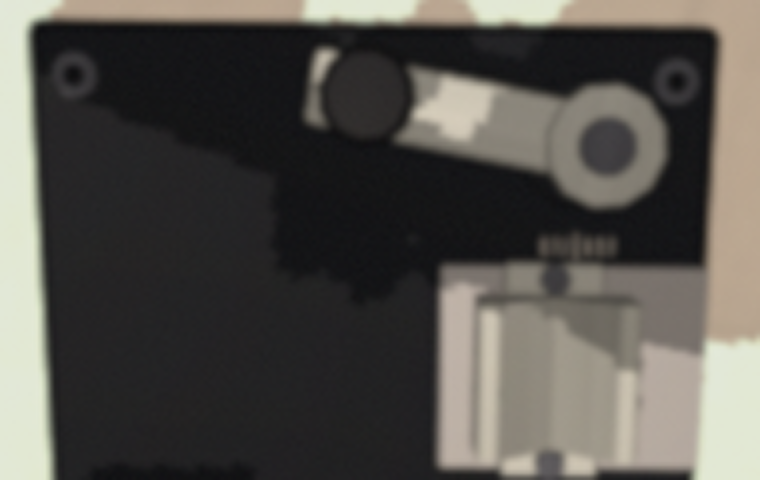

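View pics/w2b.png

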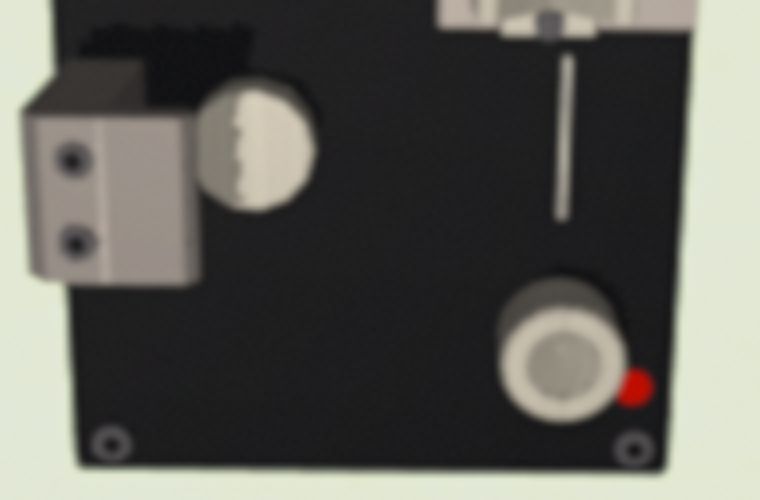

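```bash
python3 - <<'E'
from fit import *
import pickle
m=pickle.load(open('m2.pkl','rb'))
a=lambda u,v:(220+u/4,110+v/4)
b=lambda u,v:(220+u/4,220+v/4)
pts=[((-86,125),a(33,22),.012),((65,125),a(717,33),.012),((65,-90),b(663,473),.012),((-86,-90),b(80,466),.012),((35,-50),b(563,364),.030),((-38,0),b(254,149),.0243)]
A=[np.array(p[0])/1000 for p in pts];B=[onplane(m,p[1],p[2])[:2] for p in pts]
th,o,Rz,res=fit2(A,B);print(th,o,(res*1000).round(1))
print('edge lens',[np.linalg.norm(B[i]-B[j])*1000 for i,j in((0,1),(1,2),(2,3),(3,0))])
inv=lambda p:(Rz.T@(p[:2]-o)*1000).round(1)
for n,uv,z in [('Lin',a(500,380),.034),('Rin',a(617,380),.034),('Lout',a(478,380),.034),('Rout',a(637,380),.034),('LinT',a(500,310),.034),('RinT',a(618,310),.034),('valley',a(552,400),.021),('cone',b(563,364),.03),('hookR',b(187,200),.060),('pivot top',a(607,145),.076),('knob',a(368,92),.0915),('markT',b(567,60),.012),('markB',b(561,218),.012)]:
    p=onplane(m,uv,z);print(n,inv(p),(p*1000).round(1))
E
```

```text
0.2068702444356433 [ 0.53739608 -0.0238277 ] [[ 2.2 -1.5]
 [-1.6 -2.6]
 [-2.5  1.5]
 [ 1.9  2.5]
 [-0.5  0. ]
 [ 0.6  0.1]]
edge lens [np.float64(147.09071490979787), np.float64(210.80235649388564), np.float64(146.4734574353741), np.float64(210.97336029473436)]
Lin [16.9 50.4] [543.6  29.   34. ]
Rin [41.9 50.8] [568.   34.5  34. ]
Lout [12.2 50.4] [539.  28.  34.]
Rout [46.2 50.8] [572.1  35.4  34. ]
LinT [16.5 65.3] [540.2  43.5  34. ]
RinT [41.4 65.7] [564.4  48.9  34. ]
valley [29.4 43.9] [557.1  25.2  21. ]
cone [ 34.5 -49.9] [581.4 -65.6  30. ]
hookR [-47.3   0.1] [491.  -33.4  60. ]
pivot top [ 32.4 100. ] [548.6  80.7  76. ]
knob [ -9.6 108.2] [505.7  80.1  91.5]
markT [34.6 18.7] [567.4   1.6  12. ]
markB [ 34.6 -20.4] [575.5 -36.6  12. ]
```

```bash
cat >> h.py <<'E'
def toolR(yaw,tilt):
    # stage frame: x rises by tilt; tool y=stage x, tool z=-stage n, tool x=stage y
    S=(R.from_euler('z',yaw)*R.from_euler('y',-tilt)).as_matrix()
    return R.from_matrix(np.c_[S[:,1],S[:,0],-S[:,2]]), S
E
python3 - <<'E'
from h import *
T,S=toolR(.06,.55)
print(shift(np.array([.5455,-.2875,.0955])+S[:,2]*.13,T))
E
```

```text
(array([ -52.3, -305.3,   -3.8]), array([  4.39, -31.2 ,  -8.86]))
```

>>> drive_tool:
  series:
    - [[-0.052, -0.305, 0.0], [4.39, -31.2, -8.86]]
    - [[-0.052, -0.305, 0.0], [4.39, -31.2, -8.86]]
    - [[-0.052, -0.305, 0.0], [4.39, -31.2, -8.86]]
    - [[-0.052, -0.305, 0.0], [4.39, -31.2, -8.86]]
    - [[-0.052, -0.305, 0.0], [4.39, -31.2, -8.86]]
    - [[-0.052, -0.305, 0.0], [4.39, -31.2, -8.86]]
    - [[-0.052, -0.305, 0.0], [4.39, -31.2, -8.86]]
    - [[-0.052, -0.305, 0.0], [4.39, -31.2, -8.86]]

```text
time: 5.05
tool_pos: [0.4771, -0.2925, 0.2098]
tool_rot: [0.186, 0.661, 0.7, 0.197]
contact_force: [0.3, 0.9, 0.1]
gripper_width: 1.004
```

```bash
python3 - <<'E'
from h import *
import pickle
print(state()['tool_pos'],state()['joint_vel'].round(3),state()['joint_pos'].round(2))
m=camera_model('wrist');im=grab_frame('wrist');cv2.imwrite('pics/wrist3.png',im[:,:,::-1]);pickle.dump(m,open('m3.pkl','wb'))
for n in ["stage","stage_grip","foot_cone","foot_groove","foot_flat","stand"]:
    r=place_of('wrist',n);print(n,[(np.round(x['location'],4),round(x['confidence'],2)) for x in r[:2]])
E
```

```text
[ 0.47714177 -0.29248881  0.20983495] [ 0.057 -0.027  0.028  0.005  0.011  0.012] [-0.9  -0.35  2.08  0.49  1.13 -1.11]
stage [(array([ 0.5672, -0.2857,  0.0606]), 0.57)]
stage_grip [(array([ 0.5477, -0.2901,  0.0938]), 0.75)]
foot_cone [(array([ 0.6008, -0.3403,  0.07  ]), 0.97)]
foot_groove [(array([ 0.6006, -0.2358,  0.0698]), 0.9)]
foot_flat [(array([ 0.5387, -0.2907,  0.0328]), 0.88)]
stand []
```

View pics/wrist3.png

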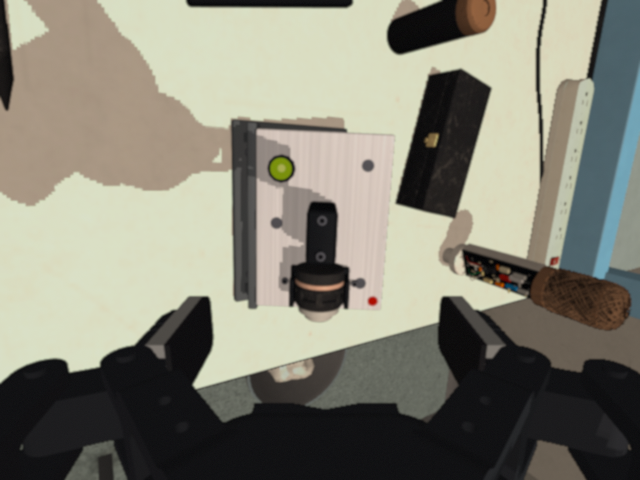

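```bash
python3 - <<'E'
import cv2
im=cv2.imread('pics/wrist3.png')
cv2.imwrite('pics/w3a.png',cv2.resize(im[115:325,225:405],None,fx=4,fy=2.8,interpolation=cv2.INTER_CUBIC))
E
```

```text
(no output)
```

View pics/w3a.png

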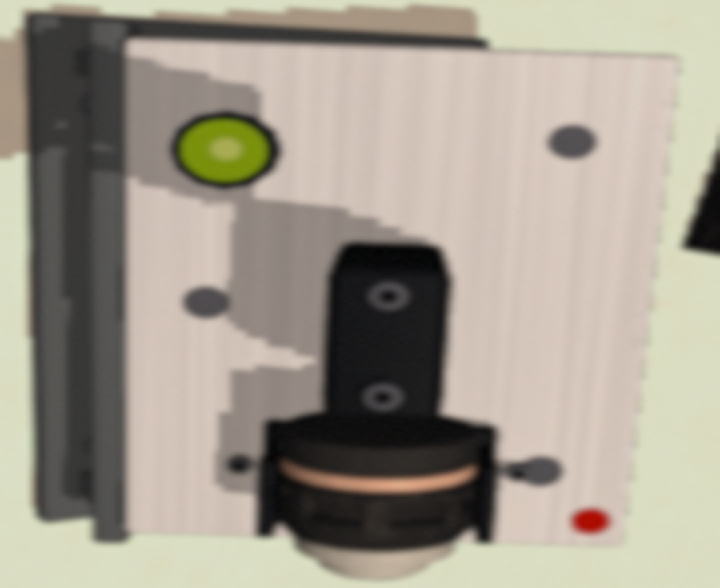

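```bash
cat > pose.py <<'E'
from h import *
def stagefit(m,P3,uv,free=True):
    Rm,t,K=cam(m)
    P3=np.array(P3,float)/1000;uv=np.array(uv,float)
    ok,rv,tv=cv2.solvePnP(P3,uv,K,None,flags=cv2.SOLVEPNP_SQPNP)
    ok,rv,tv=cv2.solvePnP(P3,uv,K,None,rv,tv,True,flags=cv2.SOLVEPNP_ITERATIVE)
    pr,_=cv2.projectPoints(P3,rv,tv,K,None)
    S=Rm.T@cv2.Rodrigues(rv)[0]; o=Rm.T@(tv[:,0]-t)
    return S,o,(pr[:,0]-uv)
E
python3 - <<'E'
from pose import *
import pickle
m=pickle.load(open('m3.pkl','rb'))
a=lambda u,v:(225+u/4,115+v/2.8)
pts=[((-55,75,8),a(128,38)),((55,75,8),a(680,57)),((55,-75,8),a(622,543)),((-55,-75,8),a(130,533)),((35,50,8),a(572,141)),((-38,0,8),a(206,302)),((35,-50,8),a(541,470))]
S,o,r=stagefit(m,*zip(*pts))
print(S.round(3),o,r.round(1))
print('yaw',np.arctan2(S[1,1],S[0,1])-np.pi/2,'tilt',np.arcsin(S[2,0]),'roll',S[2,1]);print('grip',o+S[:,2]*.038)
# constrained fit: tilt .55, height .062
from scipy.optimize import least_squares
P=np.array([p[0] for p in pts])/1e3;U=np.array([p[1] for p in pts])
f=lambda q:(proj(m,P@toolR(q[2],.55)[1].T+[q[0],q[1],.062])-U).ravel()
q=least_squares(f,[.565,-.29,0.]).x;print(q,f(q).round(1));So=toolR(q[2],.55)[1];print('grip',np.r_[q[:2],.062]+So[:,2]*.038)
Rt=Rq(state()['tool_rot']);print(Rt.as_matrix().round(3))
# grip top rect corners predicted
print(proj(m,[np.r_[q[:2],.062]+So@np.array(c) for c in [(-.011,.02,.058),(.011,.02,.058)]]),a(340,245),a(447,245))
E
```

```text
[[ 0.861 -0.01  -0.509]
 [ 0.007  1.    -0.009]
 [ 0.509  0.004  0.861]] [ 0.56581844 -0.29108435  0.05947383] [[-0.3  0.3]
 [ 0.1 -0.4]
 [ 0.2  0.4]
 [-0.6 -0. ]
 [-0.   0.5]
 [ 0.7 -0. ]
 [-0.1 -0.8]]
yaw 0.010161389758710726 tilt 0.5339853523895638 roll 0.0040334201208727175
grip [ 0.54647984 -0.2914128   0.09218332]
[ 0.5643806  -0.2906437   0.00978926] [-0.9 -0.4  0.8 -1.3  1.   1.7 -0.9  0.6  0.4 -0.1  0.3  0.   0.4  0.1]
grip [ 0.54451944 -0.29083813  0.09439593]
[[-0.063  0.851  0.521]
 [ 0.998  0.054  0.033]
 [-0.     0.522 -0.853]]
[[307.22032281 209.56855268]
 [339.0044731  210.82927294]] (310.0, 202.5) (336.75, 202.5)
```

```bash
python3 - <<'E'
from h import *
T,S=toolR(.010,.55);o=np.array([.5645,-.2907,.062])
for d in (.09,.018): print(d,shift(o+S[:,2]*d,T), (o+S[:,2]*d).round(4))
print(S[:,2])
E
```

```text
0.09 (array([ 39.2,  -1.9, -71. ]), array([ 0.02, -0.03, -3.05])) [ 0.5175 -0.2912  0.1387]
0.018 (array([  76.9,   -1.6, -132.4]), array([ 0.02, -0.03, -3.05])) [ 0.5551 -0.2908  0.0773]
[-0.52266109 -0.00522679  0.85252452]
```

>>> drive_tool:
  series:
    - [[0.0392, -0.0019, -0.071], [0, 0, -3.05]]
    - [[0.0392, -0.0019, -0.071], [0, 0, -3.05]]
    - [[0.0392, -0.0019, -0.071], [0, 0, -3.05]]
    - [[0.0392, -0.0019, -0.071], [0, 0, -3.05]]

```text
time: 5.8
tool_pos: [0.517, -0.2917, 0.1386]
tool_rot: [0.19, 0.678, 0.684, 0.193]
contact_force: [0.8, -0.0, 1.3]
gripper_width: 1.003
```

```bash
python3 - <<'E'
from h import *
T,S=toolR(.010,.55);o=np.array([.5645,-.2907,.062])
for d in (.018,): print(d,shift(o+S[:,2]*d,T), (o+S[:,2]*d).round(4))
print(state()['joint_vel'].round(3))
m=camera_model('wrist');im=grab_frame('wrist');cv2.imwrite('pics/wrist4.png',im[:,:,::-1])
import pickle;pickle.dump(m,open('m4.pkl','wb'))
E
```

```text
0.018 (array([ 38. ,   0.9, -61.2]), array([-0.04, -0.08,  0.05])) [ 0.5551 -0.2908  0.0773]
[-0.016 -0.035 -0.029  0.001 -0.006 -0.001]
```

View pics/wrist4.png

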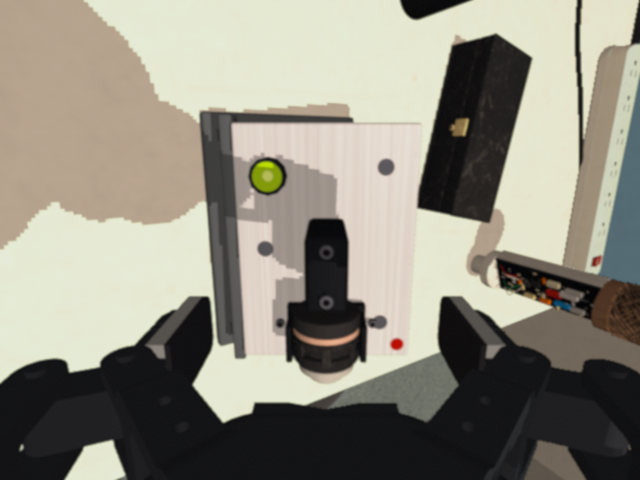

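>>> drive_tool:
  series:
    - [[0.019, 0.0005, -0.031], [0, 0, 0]]
    - [[0.038, 0.0009, -0.061], [0, 0, 0]]
    - [[0.038, 0.0009, -0.061], [0, 0, 0]]
    - [[0.038, 0.0009, -0.061], [0, 0, 0]]

```text
time: 6.25
tool_pos: [0.5553, -0.2923, 0.0794]
tool_rot: [0.192, 0.678, 0.683, 0.193]
contact_force: [0.4, 0.4, 1.2]
gripper_width: 1.003
```

>>> drive_tool:
  series:
    - [[0, 0, 0], [0, 0, 0]]
    - [[0, 0, 0], [0, 0, 0]]
    - [[0, 0, 0], [0, 0, 0]]
    - [[0, 0, 0], [0, 0, 0]]
    - [[0, 0, 0], [0, 0, 0]]
    - [[0, 0, 0], [0, 0, 0]]
    - [[0, 0, 0], [0, 0, 0]]
    - [[0, 0, 0], [0, 0, 0]]
  fingers: 1

```text
time: 7.05
tool_pos: [0.5549, -0.2921, 0.0787]
tool_rot: [0.191, 0.678, 0.683, 0.192]
contact_force: [-7.5, 0.4, 7.0]
gripper_width: 0.251
```

>>> drive_tool:
  series:
    - [[-0.004, 0, 0.008], [0, 0, 0]]
    - [[-0.013, 0, 0.025], [0, 0, 0]]
    - [[-0.025, 0, 0.05], [0, 0, 0]]
    - [[-0.025, 0, 0.09], [0, 0, 0]]
    - [[-0.025, 0, 0.12], [0, 0, 0]]
    - [[-0.025, 0, 0.12], [0, 0, 0]]

```text
time: 7.65
tool_pos: [0.5314, -0.2935, 0.2033]
tool_rot: [0.195, 0.677, 0.683, 0.192]
contact_force: [0.9, 0.1, -2.8]
gripper_width: 0.248
```

```bash
python3 - <<'E'
from h import *
s=state();print(s['contact_force'],s['ft_torque'],s['tool_pos'],s['gripper_width'])
m=camera_model('wrist');im=grab_frame('wrist');cv2.imwrite('pics/wrist5.png',im[:,:,::-1])
import pickle;pickle.dump((m,s['tool_pos'],s['tool_rot']),open('m5.pkl','wb'))
E
```

```text
[ 0.93809605  0.10998777 -2.80565251] [-0.0620188   0.59840206 -0.06897553] [ 0.53136805 -0.29346878  0.20334301] 0.2478401426004365
```

View pics/wrist5.png

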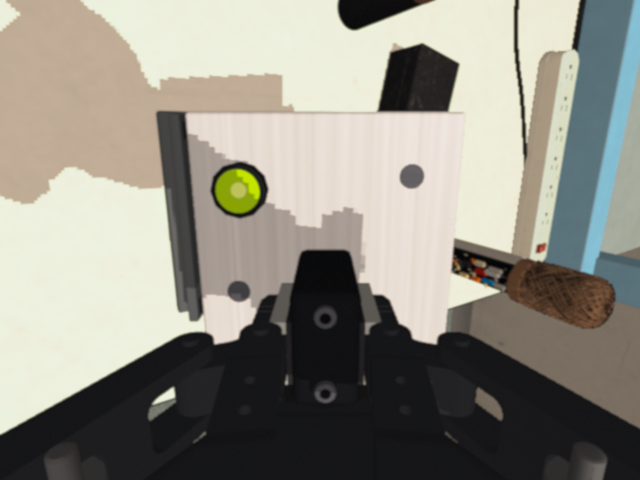

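```bash
python3 - <<'E'
import cv2
im=cv2.imread('pics/wrist5.png')
cv2.imwrite('pics/w5a.png',cv2.resize(im[100:350,150:480],None,fx=2.4,fy=2.4,interpolation=cv2.INTER_CUBIC))
E
```

View pics/w5a.png

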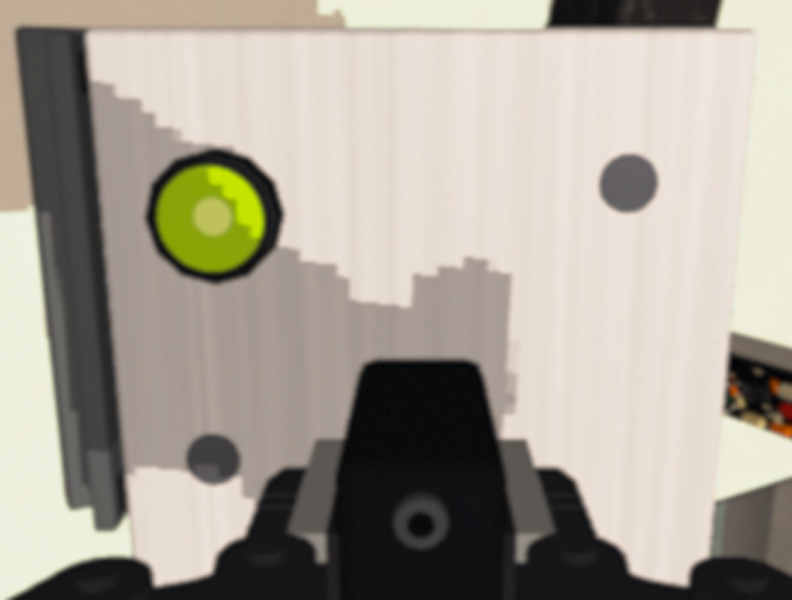

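```bash
python3 - <<'E'
from pose import *
import pickle
from scipy.optimize import least_squares
m,tp,tq=pickle.load(open('m5.pkl','rb'))
a=lambda u,v:np.array((150+u/2.4,100+v/2.4))
T0=Rq(tq)
P=np.array([(-55,75,8),(55,75,8),(35,50,8),(-38,0,8)])/1e3;U=np.array([a(88,30),a(754,31),a(628,183),a(213,460)])
El=[(-.055,a(133,510)),(.055,a(713,520))]
base=np.array([[0,1,0],[1,0,0],[0,0,-1.]]) # stage axes in tool
def f(q,full=False):
    S=T0.as_matrix()@base@R.from_rotvec(q[3:]).as_matrix(); o=tp+T0.apply(q[:3])
    r=list((proj(m,P@S.T+o)-U).ravel())
    for ex,uv in El:
        L=proj(m,np.array([(ex,.06,.008),(ex,-.03,.008)])@S.T+o);d=L[1]-L[0];n=np.array([-d[1],d[0]])/np.linalg.norm(d);r.append(n@(uv-L[0]))
    return np.array(r)
r=least_squares(f,[0,0,.018,0,0,0])
print('origin in tool mm',(r.x[:3]*1e3).round(1),'rot (stage axes)',r.x[3:].round(4),f(r.x).round(1))
# origin, at grasp estimated: expected (0,0,~.019)
print('tool',tp,T0.as_matrix().round(3))
E
```

```text
origin in tool mm [ 0.4 -0.3 21.3] rot (stage axes) [-0.014   0.0144  0.0006] [-0.1  0.3  0.4 -0.1 -0.7  0.2  1.8 -0.6 -1.6  0.1]
tool [ 0.53136805 -0.29346878  0.20334301] [[-0.007  0.85   0.527]
 [ 1.     0.01  -0.002]
 [-0.007  0.527 -0.85 ]]
```

```bash
python3 - <<'E'
from pose import *
import pickle
m=pickle.load(open('m2.pkl','rb'))
a=lambda u,v:(220+u/4,110+v/4)
b=lambda u,v:(220+u/4,220+v/4)
pts=[((-86,125,12),a(33,22)),((65,125,12),a(717,33)),((65,-90,12),b(663,473)),((-86,-90,12),b(80,466)),((35,-50,30),b(563,364)),((-38,0,24.3),b(254,149))]
S,o,r=stagefit(m,*zip(*pts));print(S.round(4),o,r.round(1))
print('yaw',np.arctan2(S[1,0],S[0,0]),'home cone',o+S@[.035,-.05,.0323])
# 4dof fit: level, free x,y,yaw and z
from scipy.optimize import least_squares
P=np.array([p[0] for p in pts])/1e3;U=np.array([p[1] for p in pts])
for fz in (0,1):
    g=lambda q:(proj(m,P@R.from_euler('z',q[2]).as_matrix().T+[q[0],q[1],q[3]*fz])-U).ravel()
    q=least_squares(g,[.537,-.024,.2,0]).x;print(q,g(q).round(1))
E
```

```text
[[ 0.9786 -0.2059 -0.0037]
 [ 0.2059  0.9786 -0.0029]
 [ 0.0043  0.0021  1.    ]] [ 0.53770368 -0.02585865 -0.00686486] [[-0.3  0.7]
 [ 0.8  0.2]
 [ 0.8  0.2]
 [-0.6  0. ]
 [-0.5 -1. ]
 [-0.1 -0.2]]
yaw 0.20736124807695683 home cone [ 0.58212728 -0.06767513  0.0254804 ]
[ 0.53750028 -0.0243408   0.20694651  0.        ] [-2.2 -1.7  2.6 -2.1  2.   2.2 -2.2  2.3  0.5  0.6 -0.7  0.5]
[ 0.53767638 -0.02587725  0.20698917 -0.0069403 ] [-0.3  0.7  0.7  0.3  0.7  0.1 -0.8  0.2 -0.4 -1.1 -0.  -0.2]
```

```bash
python3 - <<'E'
from pose import *
import pickle
from scipy.optimize import least_squares
m2=pickle.load(open('m2.pkl','rb'));m3=pickle.load(open('m3.pkl','rb'));m1=pickle.load(open('m1.pkl','rb'))
a=lambda u,v:(220+u/4,110+v/4)
b=lambda u,v:(220+u/4,220+v/4)
c=lambda u,v:(240+u/3.3,v/2.6)
bp=[((-86,125,12),a(33,22)),((65,125,12),a(717,33)),((65,-90,12),b(663,473)),((-86,-90,12),b(80,466)),((35,-50,30),b(563,364)),((-38,0,24.3),b(254,149))]
b1=[((-86,125,12),c(48,3)),((65,125,12),c(566,10)),((65,-90,12),c(520,578)),((-86,-90,12),c(72,573)),((35,-50,30),c(445,490))]
d=lambda u,v:(225+u/4,115+v/2.8)
sp=[((-55,75,8),d(128,38)),((55,75,8),d(680,57)),((55,-75,8),d(622,543)),((-55,-75,8),d(130,533)),((35,50,8),d(572,141)),((-38,0,8),d(206,302)),((35,-50,8),d(541,470))]
sep=lambda p:(np.array([x[0] for x in p])/1e3,np.array([x[1] for x in p]))
B=sep(bp);B1=sep(b1);S=sep(sp)
def pr(m,P,k,dr):
    Rm,t,K=cam(m);K=K.copy();K[0,0]*=k;K[1,1]*=k;p=((Rm@P.T).T+t)@R.from_rotvec(dr).as_matrix().T@K.T;return p[:,:2]/p[:,2:]
def res(q):
    k=q[0];dr=q[7:10]
    Rb=R.from_euler('z',q[3]).as_matrix();o=[q[1],q[2],0]
    return np.r_[(pr(m2,B[0]@Rb.T+o,k,dr)-B[1]).ravel(),(pr(m1,B1[0]@Rb.T+o,k,dr)-B1[1]).ravel(),(pr(m3,S[0]@toolR(q[6],.55)[1].T+[q[4],q[5],.062],k,dr)-S[1]).ravel(),(q[7:10])/.003]
q=least_squares(res,[1,.537,-.024,.207,.5645,-.29,.01,0,0,0]).x
print(q.round(4));print(res(q).round(1))
C=q[1:3]+R.from_euler('z',q[3]).as_matrix()[:2,:2]@[.035,-.05];print('cone',C)
# groove with corrected model: find groove offset
for off in (-4,-5,-6):
    Rb=R.from_euler('z',q[3]).as_matrix();P=np.array([(35+off-13,50.5,34),(35+off+13,50.5,34)])/1e3
    print(off,pr(m2,P@Rb.T+[q[1],q[2],0],q[0],q[7:10]),a(500,380),a(617,380))
E
```

```text
[ 9.833e-01  5.367e-01 -2.420e-02  2.067e-01  5.636e-01 -2.905e-01
  7.100e-03  1.000e-03  1.700e-03 -9.000e-04]
[-0.9 -0.3  1.  -0.9  0.9 -0.1 -0.8  0.  -0.3 -1.3 -0.2 -0.5 -0.2  0.3
  0.8 -0.   0.3  1.4 -0.5  1.5 -0.2  0.7  0.1  0.8 -0.4 -0.1 -0.1  0.3
 -0.1 -0.9 -0.4  0.7  0.9 -0.2 -0.4 -0.9  0.3  0.6 -0.3]
cone [ 0.58118039 -0.06591575]
-4 [[345.59495615 205.36119137]
 [375.52868227 205.71537938]] (345.0, 205.0) (374.25, 205.0)
-5 [[344.4433697  205.34756533]
 [374.37765291 205.70175993]] (345.0, 205.0) (374.25, 205.0)
-6 [[343.29176182 205.33393904]
 [373.22660213 205.68814023]] (345.0, 205.0) (374.25, 205.0)
```

```bash
cat >> h.py <<'E'
HOME=np.array([.5347,-.0263,.0413]);YAW=.255
GO=np.array([0,-.0007,.0195])
def tcp(alpha,dx=0,dy=0,dz=0,home=None,yaw=None,pivot=(-.038,0,-.009)):
    home=HOME if home is None else home; yaw=YAW if yaw is None else yaw
    T,S0=toolR(yaw,0);T,S=toolR(yaw,alpha)
    F=home+S0@np.array(pivot)+S0@np.array([dx,dy,dz])
    return F-S@np.array(pivot)+S@GO,T
E
python3 - <<'E'
from h import *
print(state()['tool_pos'])
p,T=tcp(.2,.04,0,.06);print(p,shift(p,T))
E
```

```text
[ 0.53015285 -0.29227165  0.19949653]
[ 0.56737114 -0.01850685  0.12778133] (array([ 37.2, 273.8, -71.7]), array([-2.46, 20.01, 13.98]))
```

>>> drive_tool:
  series:
    - [[0.037, 0.274, 0.0], [-2.46, 20, 14]]
    - [[0.037, 0.274, 0.0], [-2.46, 20, 14]]
    - [[0.037, 0.274, 0.0], [-2.46, 20, 14]]
    - [[0.037, 0.274, 0.0], [-2.46, 20, 14]]
    - [[0.037, 0.274, 0.0], [-2.46, 20, 14]]
    - [[0.037, 0.274, 0.0], [-2.46, 20, 14]]
    - [[0.037, 0.274, 0.0], [-2.46, 20, 14]]
    - [[0.037, 0.274, -0.04], [-2.46, 20, 14]]

```text
time: 8.5
tool_pos: [0.57, -0.0174, 0.1612]
tool_rot: [0.064, 0.608, 0.788, 0.081]
contact_force: [2.1, -0.2, -2.9]
gripper_width: 0.25
```

>>> drive_tool:
  series:
    - [[0, 0, 0], [0, 0, 0]]
    - [[0, 0, 0], [0, 0, 0]]

```text
time: 8.7
tool_pos: [0.5647, -0.0178, 0.1541]
tool_rot: [0.057, 0.609, 0.787, 0.078]
contact_force: [0.1, 0.7, -4.1]
gripper_width: 0.253
```

```bash
python3 - <<'E'
from h import *
s=state();print(s['tool_pos'],s['contact_force'],s['ft_torque'])
p,T=tcp(.2,.04,0,.06);print(p,shift(p,T))
import pickle
for n in ('wrist','side','top'):
    m=camera_model(n);im=grab_frame(n);cv2.imwrite(f'pics/{n}6.png',im[:,:,::-1])
E
```

```text
[ 0.56470304 -0.01777599  0.15410875] [ 0.06832411  0.66106613 -4.0691886 ] [-0.07238744  0.25265981  0.001413  ]
[ 0.56737114 -0.01850685  0.12778133] (array([  2.7,  -0.7, -26.3]), array([-0.21, -0.5 ,  0.08]))
```

View pics/wrist6.png

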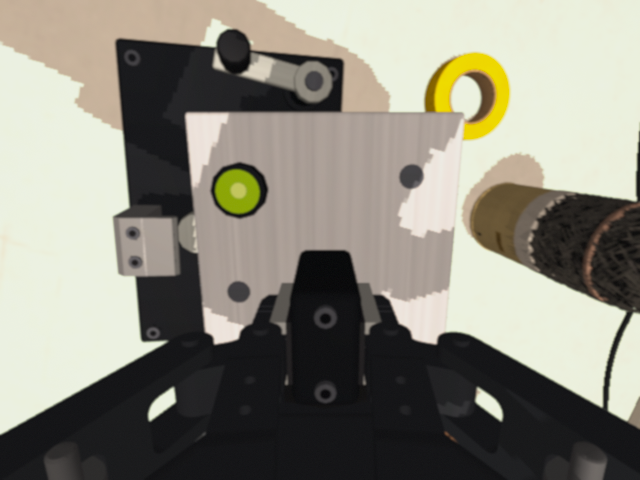

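View pics/side6.png

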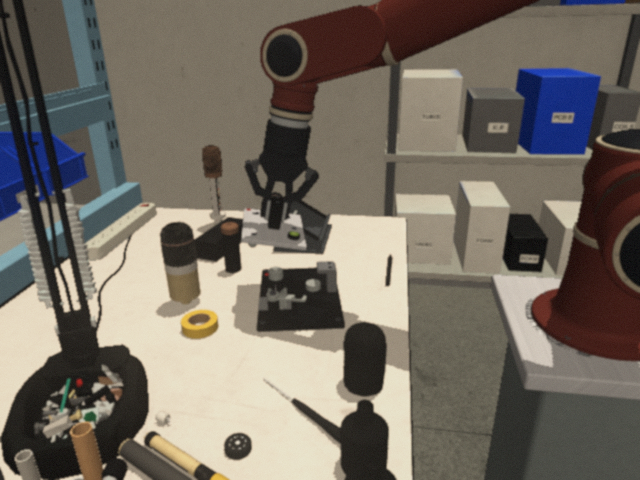

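```bash
python3 - <<'E'
from h import *
s=state();print(s['tool_pos'],s['contact_force'],s['ft_torque'])
for a in ((.2,.04,0,.005),(.2,.0,0,.005)):
    p,T=tcp(*a);print(p,shift(p,T))
E
```

```text
[ 0.56767441 -0.01839149  0.1589506 ] [ 0.40654976  0.32234756 -4.71758962] [-0.04577958  0.21770703  0.042457  ]
[ 0.56737114 -0.01850685  0.07278133] (array([ -0.3,  -0.1, -86.2]), array([-0.11, -0.01,  0.1 ]))
[ 0.52866461 -0.02859667  0.07278133] (array([-39. , -10.2, -86.2]), array([-0.11, -0.01,  0.1 ]))
```

>>> drive_tool:
  series:
    - [[0, 0, -0.04], [0, 0, 0]]
    - [[0, 0, -0.07], [0, 0, 0]]
    - [[0, 0, -0.082], [0, 0, 0]]
    - [[0, 0, -0.086], [0, 0, 0]]
    - [[0, 0, -0.086], [0, 0, 0]]
    - [[0, 0, -0.086], [0, 0, 0]]

```text
time: 9.45
tool_pos: [0.5687, -0.0181, 0.0742]
tool_rot: [0.061, 0.609, 0.787, 0.08]
contact_force: [0.0, -0.1, -4.6]
gripper_width: 0.245
```

```bash
python3 - <<'E'
from h import *
s=state();print(s['tool_pos'],s['contact_force'],s['ft_torque'])
for a in ((.2,.04,0,.005),(.2,.0,0,.005)):
    p,T=tcp(*a);print(p,shift(p,T))
import pickle
m=camera_model('wrist');im=grab_frame('wrist');cv2.imwrite(f'pics/wrist7.png',im[:,:,::-1]);pickle.dump((m,s['tool_pos'],s['tool_rot']),open('m7.pkl','wb'))
im=grab_frame('side');cv2.imwrite('pics/side7.png',cv2.resize(im[210:350,220:380,::-1],None,fx=4,fy=4))
print(state()['tool_pos'])
E
```

```text
[ 0.56872614 -0.01810734  0.07423399] [ 0.02581076 -0.06905022 -4.63135994] [-0.05704976  0.2044579   0.02641628]
[ 0.56737114 -0.01850685  0.07278133] (array([-1.4, -0.4, -1.5]), array([-0.09,  0.11,  0.06]))
[ 0.52866461 -0.02859667  0.07278133] (array([-40.1, -10.5,  -1.5]), array([-0.09,  0.11,  0.06]))
[ 0.56847076 -0.01799565  0.07399679]
```

View pics/wrist7.png

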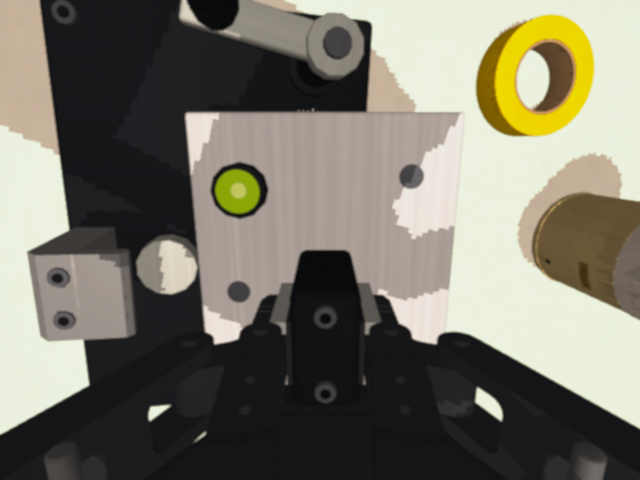

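View pics/side7.png

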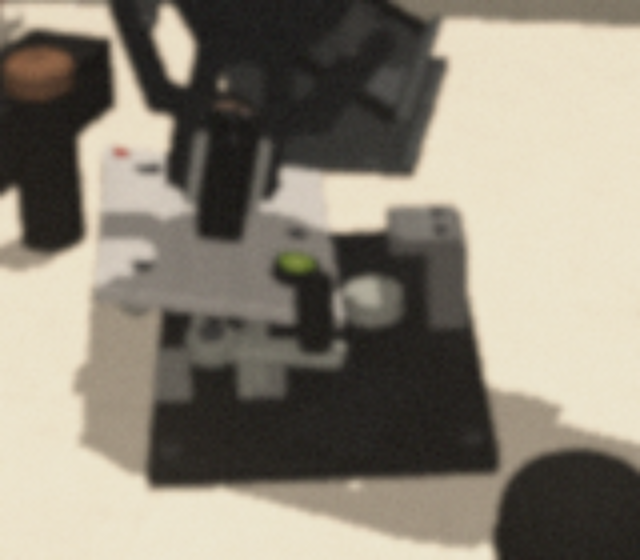

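```bash
python3 - <<'E'
from pose import *
import pickle
m,tp,tq=pickle.load(open('m7.pkl','rb'))
def pr(m,P,k=.9833,dr=(.001,.0017,-.0009)):
    Rm,t,K=cam(m);K=K.copy();K[0,0]*=k;K[1,1]*=k;p=((Rm@np.atleast_2d(P).T).T+t)@R.from_rotvec(dr).as_matrix().T@K.T;return p[:,:2]/p[:,2:]
Rb=R.from_euler('z',.2067).as_matrix();o=np.array([.5367,-.0242,0])
for n,P in dict(flat=(-38,0,24.3),flatT=(-38,14.5,24.3),hookR1=(-46,-18,60),hookR2=(-46,18,60),piv=(35,100,76),corner=(65,125,12)).items(): print(n,pr(m,Rb@(np.array(P)/1e3)+o))
# stage points in hand
T=Rq(tq);S=T.as_matrix()@np.array([[0,1,0],[1,0,0],[0,0,-1.]]);so=tp-S@GO
for P in ((-55,75,8),(55,75,8),(35,50,8),(-38,0,8)): print(P,pr(m,so+S@(np.array(P)/1e3)))
E
```

```text
flat [[170.2780275 267.2552197]]
flatT [[168.53963258 239.45653334]]
hookR1 [[136.01052811 335.48265783]]
hookR2 [[128.53854357 253.53333844]]
piv [[348.5146395   36.01482552]]
corner [[375.50048436  22.16137325]]
(-55, 75, 8) [[187.48303461 113.96463146]]
(55, 75, 8) [[466.75434346 113.50066248]]
(35, 50, 8) [[412.19139632 177.68525217]]
(-38, 0, 8) [[241.99361698 291.04771229]]
```

>>> drive_tool:
  series:
    - [[-0.012, -0.003, -0.001], [0, 0, 0]]
    - [[-0.024, -0.006, -0.001], [0, 0, 0]]
    - [[-0.034, -0.009, -0.001], [0, 0, 0]]
    - [[-0.04, -0.0104, -0.001], [0, 0, 0]]
    - [[-0.04, -0.0104, -0.001], [0, 0, 0]]
    - [[-0.04, -0.0104, -0.001], [0, 0, 0]]

```text
time: 10.15
tool_pos: [0.5269, -0.0283, 0.071]
tool_rot: [0.06, 0.609, 0.787, 0.079]
contact_force: [0.9, 0.3, -5.3]
gripper_width: 0.254
```

```bash
python3 - <<'E'
from h import *
s=state();print(s['tool_pos'],s['contact_force'],s['ft_torque'])
for a in ((.2,.0,0,.005),(.2,0,0,.001),(.2,0,0,-.001)):
    p,T=tcp(*a);print(p,shift(p,T))
import pickle
m=camera_model('wrist');im=grab_frame('wrist');cv2.imwrite(f'pics/wrist8.png',im[:,:,::-1]);pickle.dump((m,s['tool_pos'],s['tool_rot']),open('m8.pkl','wb'))
E
```

```text
[ 0.5268729  -0.02825328  0.07098556] [ 0.85272247  0.2874948  -5.29450072] [-0.09261126  0.24034383  0.00387891]
[ 0.52866461 -0.02859667  0.07278133] (array([ 1.8, -0.3,  1.8]), array([-0.12, -0.1 ,  0.06]))
[ 0.52866461 -0.02859667  0.06878133] (array([ 1.8, -0.3, -2.2]), array([-0.12, -0.1 ,  0.06]))
[ 0.52866461 -0.02859667  0.06678133] (array([ 1.8, -0.3, -4.2]), array([-0.12, -0.1 ,  0.06]))
```

View pics/wrist8.png

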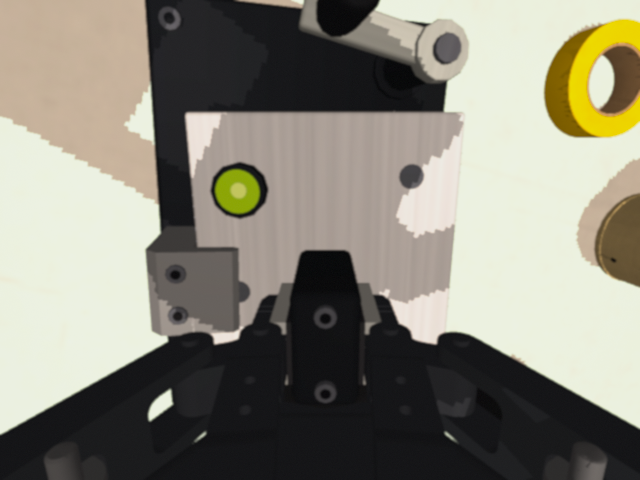

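>>> drive_tool:
  series:
    - [[0.001, 0, 0], [0, 0, 0]]
    - [[0.001, 0, 0], [0, 0, 0]]
    - [[0.001, 0, 0], [0, 0, 0]]

```text
time: 10.5
tool_pos: [0.5281, -0.028, 0.0707]
tool_rot: [0.059, 0.609, 0.787, 0.079]
contact_force: [0.1, -1.0, -5.5]
gripper_width: 0.247
```

>>> drive_tool:
  series:
    - [[0.0, 0, -0.001], [0, 0, 0]]
    - [[0, 0, -0.002], [0, 0, 0]]
    - [[0, 0, -0.003], [0, 0, 0]]
    - [[0, 0, -0.003], [0, 0, 0]]

```text
time: 10.9
tool_pos: [0.5277, -0.0281, 0.0674]
tool_rot: [0.059, 0.609, 0.787, 0.079]
contact_force: [0.1, -0.4, -4.0]
gripper_width: 0.251
```

>>> drive_tool:
  series:
    - [[0.0, 0, -0.0005], [0, 0, 0]]
    - [[0, 0, -0.001], [0, 0, 0]]
    - [[0, 0, -0.001], [0, 0, 0]]

```text
time: 11.2
tool_pos: [0.5281, -0.0281, 0.0672]
tool_rot: [0.06, 0.609, 0.787, 0.079]
contact_force: [-0.3, -0.1, -2.1]
gripper_width: 0.248
```

>>> drive_tool:
  series:
    - [[0.0, 0, -0.0005], [0, 0, 0]]
    - [[0, 0, -0.001], [0, 0, 0]]
    - [[0, 0, -0.001], [0, 0, 0]]

```text
time: 11.5
tool_pos: [0.5283, -0.0281, 0.0669]
tool_rot: [0.06, 0.609, 0.787, 0.079]
contact_force: [-4.5, 0.8, 4.7]
gripper_width: 0.248
```

```bash
sed -i 's/.0007,.0195/.0007,.0187/' h.py; python3 - <<'E'
from h import *
p0,T0=tcp(.2)
s=state();print(s['tool_pos'],s['contact_force'],s['ft_torque'],shift(p0,T0))
for a in (.16,.12,.08,.06,.05,.04,.02,0,-.01):
    p,T=tcp(a);print(a,((p-p0)*1e3).round(2),(T*T0.inv()).as_rotvec(degrees=True).round(2))
E
```

```text
[ 0.52832672 -0.02812964  0.0668544 ] [-4.45706548  0.75801518  4.65210493] [0.1291633  1.14310679 0.02155777] (array([ 0.5, -0.4,  0.1]), array([-0.14, -0.1 ,  0.04]))
0.16 [ 1.32  0.34 -1.3 ] [-0.58  2.22  0.  ]
0.12 [ 2.58  0.67 -2.65] [-1.16  4.44  0.  ]
0.08 [ 3.8   0.99 -4.05] [-1.73  6.65  0.  ]
0.06 [ 4.38  1.14 -4.77] [-2.02  7.76 -0.  ]
0.05 [ 4.67  1.22 -5.13] [-2.17  8.32 -0.  ]
0.04 [ 4.96  1.29 -5.5 ] [-2.31  8.87 -0.  ]
0.02 [ 5.51  1.44 -6.24] [-2.6   9.98  0.  ]
0 [ 6.06  1.58 -7.  ] [-2.89 11.09  0.  ]
-0.01 [ 6.32  1.65 -7.38] [-3.04 11.64  0.  ]
```

>>> drive_tool:
  series:
    - [[0.0013, 0.0003, -0.0005], [-0.58, 2.22, 0]]
    - [[0.0026, 0.0005, -0.0018], [-1.16, 4.44, 0]]
    - [[0.0038, 0.0008, -0.0032], [-1.73, 6.65, 0]]
    - [[0.0044, 0.001, -0.004], [-2.02, 7.76, 0]]
    - [[0.0044, 0.001, -0.004], [-2.02, 7.76, 0]]
    - [[0.0044, 0.001, -0.004], [-2.02, 7.76, 0]]

```text
time: 12.1
tool_pos: [0.5334, -0.0272, 0.0624]
tool_rot: [0.018, 0.612, 0.791, 0.025]
contact_force: [2.2, 0.9, -0.5]
gripper_width: 0.249
```

```bash
python3 - <<'E'
from h import *
p0,T0=tcp(.06)
s=state();print(s['tool_pos'],s['contact_force'],s['ft_torque'],shift(p0,T0))
import pickle
m=camera_model('wrist');im=grab_frame('wrist');cv2.imwrite(f'pics/wrist9.png',im[:,:,::-1]);pickle.dump((m,s['tool_pos'],s['tool_rot']),open('m9.pkl','wb'))
im=grab_frame('side');cv2.imwrite('pics/side9.png',cv2.resize(im[210:350,220:380,::-1],None,fx=4,fy=4,interpolation=cv2.INTER_CUBIC))
E
```

```text
[ 0.5333821  -0.0272072   0.06241197] [ 2.15403603  0.87037448 -0.45629148] [ 0.02727013 -0.26207507 -0.00311876] (array([-0.2, -0.2, -0.2]), array([-0.12,  0.06,  0.07]))
```

View pics/wrist9.png

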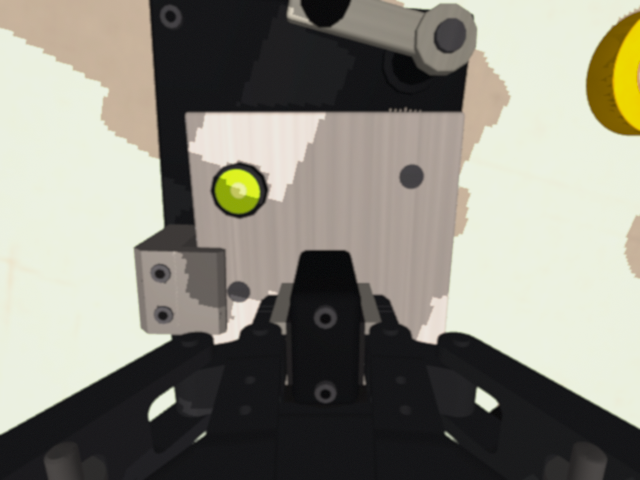

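View pics/side9.png

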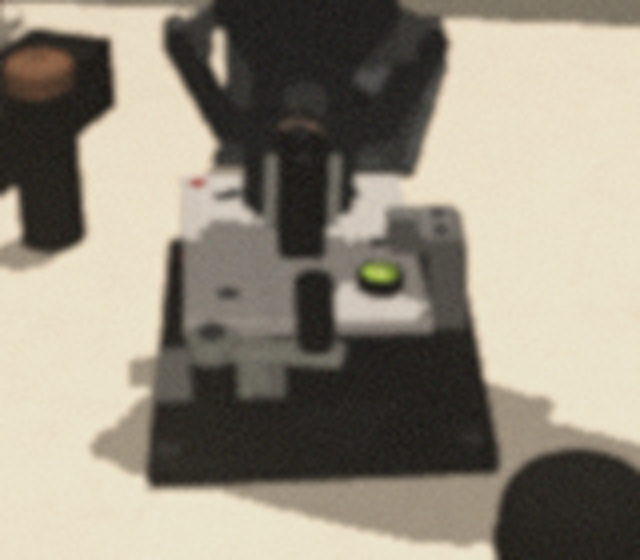

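>>> drive_tool:
  series:
    - [[0.0003, 0.0, -0.0004], [-0.15, 0.55, 0]]
    - [[0.0006, 0.0001, -0.0008], [-0.29, 1.11, 0]]
    - [[0.0006, 0.0001, -0.0008], [-0.29, 1.11, 0]]

```text
time: 12.5
tool_pos: [0.5332, -0.0271, 0.0614]
tool_rot: [0.011, 0.612, 0.791, 0.016]
contact_force: [0.3, 0.6, 3.7]
gripper_width: 0.252
```

```bash
cat > st.py <<'E'
from h import *
import sys
p0,T0=tcp(float(sys.argv[1]))
s=state();print(s['tool_pos'].round(4),s['contact_force'].round(1),s['ft_torque'].round(2),shift(p0,T0),s['time'])
E
python3 st.py .04
```

```text
[ 0.5332 -0.0271  0.0614] [0.3 0.6 3.7] [-0.01  0.25  0.02] (array([ 0.6, -0.1,  0.1]), array([-0.1 , -0.13,  0.06])) 12.5
```

>>> drive_tool:
  series:
    - [[0.0003, 0.0, -0.0004], [-0.15, 0.55, 0]]
    - [[0.0006, 0.0001, -0.0008], [-0.29, 1.11, 0]]
    - [[0.0006, 0.0001, -0.0008], [-0.29, 1.11, 0]]

```text
time: 12.8
tool_pos: [0.534, -0.027, 0.0606]
tool_rot: [0.005, 0.612, 0.791, 0.008]
contact_force: [0.6, 0.5, 5.8]
gripper_width: 0.25
```

```bash
python3 st.py .02
```

```text
[ 0.534  -0.027   0.0606] [0.6 0.5 5.8] [-0.08  0.25 -0.01] (array([ 0.4, -0.2,  0.1]), array([-0.1 , -0.13,  0.07])) 12.8
```

>>> drive_tool:
  series:
    - [[0.0003, 0.0, -0.0003], [-0.15, 0.55, 0]]
    - [[0.0006, 0.0001, -0.0007], [-0.29, 1.11, 0]]
    - [[0.0006, 0.0001, -0.0007], [-0.29, 1.11, 0]]

```text
time: 13.1
tool_pos: [0.5351, -0.0272, 0.0603]
tool_rot: [-0.001, 0.612, 0.791, 0.0]
contact_force: [-0.2, 0.1, 6.1]
gripper_width: 0.251
```

```bash
python3 st.py 0;python3 - <<'E'
from h import *
import pickle
s=state()
m=camera_model('wrist');im=grab_frame('wrist');cv2.imwrite(f'pics/wrist10.png',im[:,:,::-1]);pickle.dump((m,s['tool_pos'],s['tool_rot']),open('m10.pkl','wb'))
E
python3 st.py 0
```

```text
[ 0.5351 -0.0272  0.0603] [-0.2  0.1  6.1] [-0.12 -0.19  0.15] (array([-0.2,  0.2, -0.3]), array([-0.05, -0.05,  0.03])) 13.1
[ 0.535  -0.0272  0.0603] [ 0.1 -0.3  6.1] [-0.16 -0.22  0.25] (array([-0.2,  0.2, -0.3]), array([-0.05, -0.03,  0.03])) 13.15
```

View pics/wrist10.png

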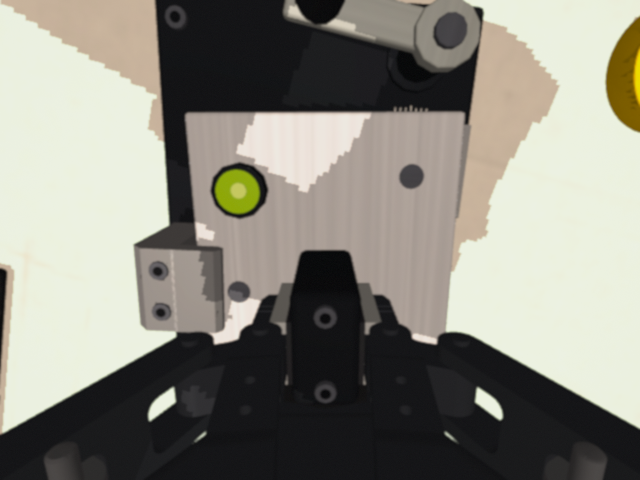

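>>> drive_tool:
  series:
    - [[0.001, 0.0, -0.001], [0, 0, 0]]
    - [[0.001, 0.0, -0.001], [0, 0, 0]]

```text
time: 13.35
tool_pos: [0.5352, -0.0272, 0.0603]
tool_rot: [-0.002, 0.612, 0.791, -0.001]
contact_force: [-8.1, -0.0, 14.5]
gripper_width: 0.253
```

>>> drive_tool:
  series:
    - [[-0.002, 0.0, 0], [0, 0, 0]]
    - [[-0.002, 0.0, 0], [0, 0, 0]]

```text
time: 13.55
tool_pos: [0.5349, -0.0272, 0.0602]
tool_rot: [0.001, 0.612, 0.791, 0.001]
contact_force: [1.6, 0.0, 8.7]
gripper_width: 0.249
```

>>> drive_tool:
  series:
    - [[0.001, 0.001, 0], [0, 0, 0]]
    - [[0.001, 0.001, 0], [0, 0, 0]]

```text
time: 13.75
tool_pos: [0.5351, -0.0271, 0.0602]
tool_rot: [-0.0, 0.612, 0.791, -0.001]
contact_force: [-3.4, -4.0, 11.3]
gripper_width: 0.249
```

>>> drive_tool:
  series:
    - [[0.0, -0.002, 0], [0, 0, 0]]
    - [[0.0, -0.002, 0], [0, 0, 0]]

```text
time: 13.95
tool_pos: [0.5351, -0.0274, 0.0602]
tool_rot: [-0.001, 0.612, 0.791, 0.001]
contact_force: [-3.3, 4.0, 12.5]
gripper_width: 0.251
```

>>> drive_tool:
  series:
    - [[0.0, 0.001, 0], [0, 0, 0]]
    - [[0.0, 0.001, 0], [0, 0, 0]]

```text
time: 14.15
tool_pos: [0.5351, -0.0273, 0.0602]
tool_rot: [-0.0, 0.612, 0.791, 0.0]
contact_force: [-3.2, -0.5, 10.6]
gripper_width: 0.247
```

```bash
python3 st.py 0
```

```text
[ 0.5351 -0.0273  0.0602] [-3.2 -0.5 10.6] [-0.08  0.28  0.22] (array([-0.2,  0.3, -0.2]), array([-0.04, -0.03,  0.02])) 14.15
```

>>> drive_tool:
  series:
    - [[-0.0005, 0, 0], [0, 0, 1.5]]
    - [[-0.0005, 0, 0], [0, 0, 1.5]]

```text
time: 14.35
tool_pos: [0.5349, -0.0276, 0.0604]
tool_rot: [-0.0, 0.602, 0.798, 0.0]
contact_force: [-1.8, -2.6, 10.8]
gripper_width: 0.247
```

```bash
python3 st.py 0
```

```text
[ 0.5349 -0.0276  0.0604] [-1.8 -2.6 10.8] [-0.23  0.07 -0.51] (array([-0.1,  0.7, -0.4]), array([-0.03,  0.02, -1.34])) 14.35
```

>>> drive_tool:
  series:
    - [[0, 0, 0], [0, 0, -3]]
    - [[0, 0, 0], [0, 0, -3]]

```text
time: 14.55
tool_pos: [0.5348, -0.0269, 0.0606]
tool_rot: [-0.001, 0.621, 0.783, 0.0]
contact_force: [-4.1, 0.3, 13.7]
gripper_width: 0.252
```

```bash
python3 st.py 0
```

```text
[ 0.5348 -0.0269  0.0606] [-4.1  0.3 13.7] [0.26 0.24 0.8 ] (array([ 0.1, -0.1, -0.6]), array([-0.08, -0.01,  1.45])) 14.55
```

>>> drive_tool:
  series:
    - [[0, 0, 0], [0, 0, 1.5]]
    - [[0, 0, 0], [0, 0, 1.5]]

```text
time: 14.75
tool_pos: [0.5349, -0.0272, 0.0601]
tool_rot: [-0.0, 0.612, 0.791, 0.0]
contact_force: [-1.4, -0.9, 8.9]
gripper_width: 0.249
```

```bash
python3 st.py 0
```

```text
[ 0.5349 -0.0272  0.0601] [-1.4 -0.9  8.9] [-0.09  0.09  0.19] (array([-0. ,  0.2, -0.1]), array([-0.06,  0.01,  0.03])) 14.75
```

>>> drive_tool:
  series:
    - [[0, 0, 0.0005], [0, 0, 0.3]]
    - [[0, 0, 0.001], [0, 0, 0.3]]
    - [[0, 0, 0.001], [0, 0, 0.3]]

```text
time: 15.05
tool_pos: [0.5348, -0.0272, 0.0602]
tool_rot: [-0.0, 0.61, 0.792, 0.001]
contact_force: [3.5, -0.8, 4.9]
gripper_width: 0.247
```

>>> drive_tool:
  series:
    - [[0, 0, 0], [0, 0, 0]]
    - [[0, 0, 0], [0, 0, 0]]
    - [[0, 0, 0], [0, 0, 0]]
    - [[0, 0, 0], [0, 0, 0]]
  fingers: 0.2

```text
time: 15.45
tool_pos: [0.5327, -0.0266, 0.0585]
tool_rot: [-0.002, 0.61, 0.792, -0.0]
contact_force: [0.9, -0.3, -0.5]
gripper_width: 0.401
```

```bash
python3 st.py 0;python3 - <<'E'
from h import *
import pickle
s=state()
m=camera_model('wrist');im=grab_frame('wrist');cv2.imwrite(f'pics/wrist11.png',im[:,:,::-1]);pickle.dump((m,s['tool_pos'],s['tool_rot']),open('m11.pkl','wb'))
E
```

```text
[ 0.5327 -0.0266  0.0585] [ 0.9 -0.3 -0.5] [ 0.01 -0.01  0.03] (array([ 2.1, -0.4,  1.5]), array([-0.14, -0.24, -0.23])) 15.45
```

View pics/wrist11.png

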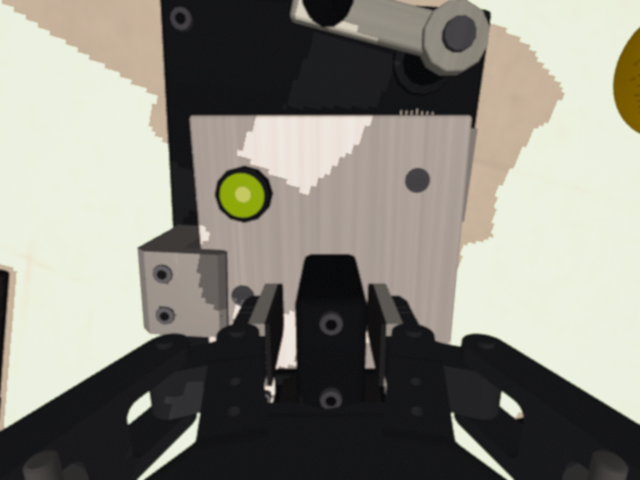

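>>> drive_tool:
  series:
    - [[0.002, 0, 0.01], [0, 0, 0]]
    - [[0.002, 0, 0.05], [0, 0, 0]]
    - [[0.002, 0, 0.1], [0, 0, 0]]
    - [[0.002, 0.02, 0.15], [0, 0, 0]]
    - [[0.002, 0.02, 0.15], [0, 0, 0]]
    - [[0.002, 0.02, 0.15], [0, 0, 0]]

```text
time: 16.1
tool_pos: [0.537, -0.0066, 0.2125]
tool_rot: [0.001, 0.61, 0.793, 0.001]
contact_force: [-0.4, 1.3, -0.8]
gripper_width: 0.399
```

```bash
python3 - <<'E'
from h import *
import pickle
s=state();print(s['tool_pos'],s['joint_vel'].round(2))
m=camera_model('wrist');im=grab_frame('wrist');cv2.imwrite(f'pics/wrist12.png',im[:,:,::-1]);pickle.dump((m,s['tool_pos'],s['tool_rot']),open('m12.pkl','wb'))
for n in ["keeper_knob","keeper_pivot","stage_grip","stage"]:
    r=place_of('wrist',n);print(n,[(np.round(x['location'],4),round(x['confidence'],2)) for x in r[:2]])
im=grab_frame('side');cv2.imwrite('pics/side12.png',cv2.resize(im[210:350,220:380,::-1],None,fx=4,fy=4,interpolation=cv2.INTER_CUBIC))
E
```

```text
[ 0.53696483 -0.00660298  0.21253643] [-0.01  0.04  0.07 -0.   -0.01 -0.  ]
keeper_knob [(array([0.5097, 0.0787, 0.0739]), 0.97), (array([ 0.5003, -0.0308,  0.0286]), 0.72)]
keeper_pivot [(array([0.5516, 0.0799, 0.073 ]), 0.94)]
stage_grip [(array([ 0.5395, -0.0249,  0.079 ]), 0.64)]
stage [(array([ 0.5367, -0.0199,  0.0428]), 0.73), (array([0.5512, 0.0801, 0.0751]), 0.63)]
```

View pics/wrist12.png

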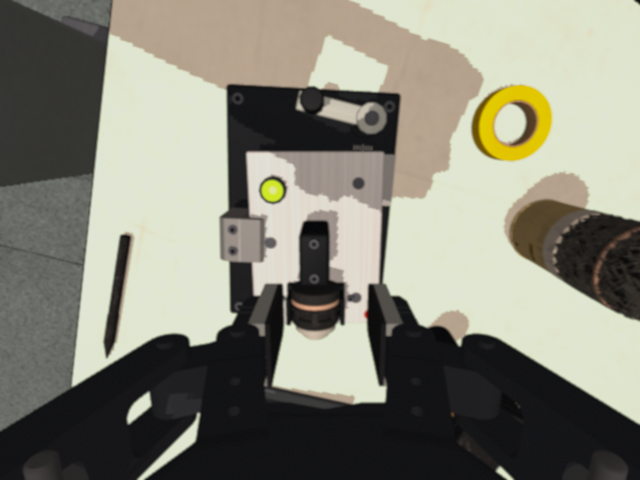

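View pics/side12.png

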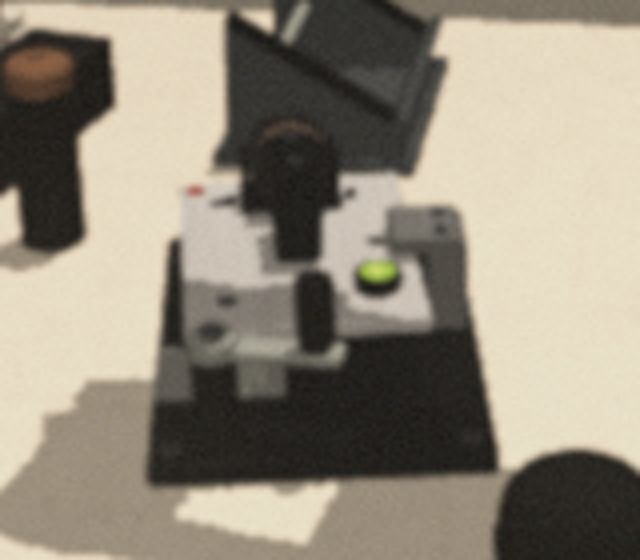

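```bash
python3 - <<'E'
import cv2
im=cv2.imread('pics/wrist12.png')
cv2.imwrite('pics/w12a.png',cv2.resize(im[75:330,215:415],None,fx=4,fy=2.35,interpolation=cv2.INTER_CUBIC))
E
```

```text
(no output)
```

View pics/w12a.png

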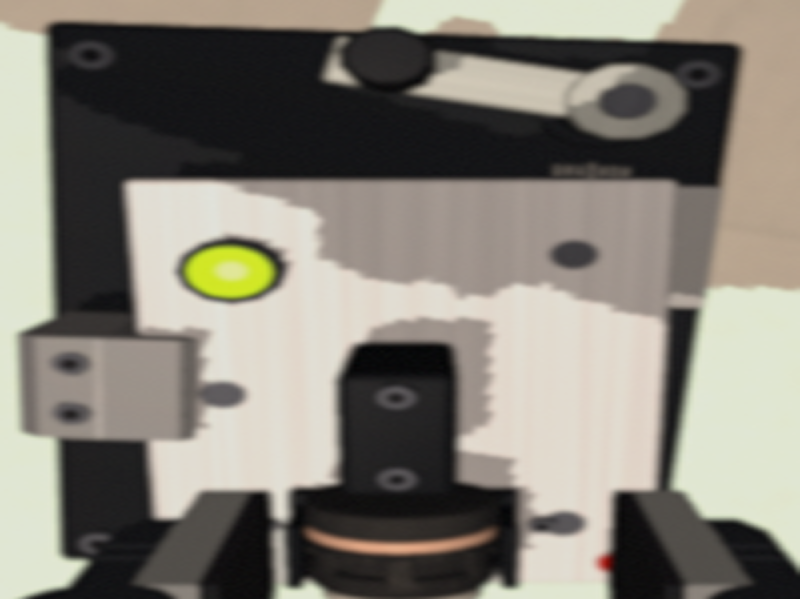

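```bash
python3 - <<'E'
from pose import *
import pickle
from scipy.optimize import least_squares
m,tp,tq=pickle.load(open('m12.pkl','rb'))
def pr(m,P,k=.9833,dr=(.001,.0017,-.0009)):
    Rm,t,K=cam(m);K=K.copy();K[0,0]*=k;K[1,1]*=k;p=((Rm@np.atleast_2d(P).T).T+t)@R.from_rotvec(dr).as_matrix().T@K.T;return p[:,:2]/p[:,2:]
a=lambda u,v:(215+u/4,75+v/2.35)
P=np.array([(-55,75,8),(55,75,8),(35,50,8),(-38,0,8),(35,-50,8)])/1e3;U=np.array([a(124,180),a(676,180),a(574,254),a(222,394),a(567,523)])
f=lambda q:(pr(m,P@R.from_euler('z',q[2]).as_matrix().T+[q[0],q[1],.0413])-U).ravel()
q=least_squares(f,[.5347,-.0263,.255]).x;print('stage',q,f(q).round(1))
B=np.array([(-86,125,12),(65,125,12),(-64,-18,60),(-46,18,60)])/1e3;V=np.array([a(50,25),a(738,45),a(25,435) ,a(195,338)])
B=B[[0,1,3]];V=V[[0,1,3]]
g=lambda q:(pr(m,B@R.from_euler('z',q[2]).as_matrix().T+[q[0],q[1],0])-V).ravel()
b=least_squares(g,[.5367,-.0242,.2067]).x;print('base',b,g(b).round(1))
# knob and pivot
Rb=R.from_euler('z',.2067).as_matrix();o=np.array([.5367,-.0242,0])
print('pivot w',o+Rb@[.035,.1,.0765],pr(m,o+Rb@[.035,.1,.076]),a(627,101))
from scipy.optimize import least_squares as L
k=L(lambda x:(pr(m,np.r_[x,.0915])-np.array(a(388,58))).ravel(),[.507,.079]).x;print('knob',k)
pv=(o+Rb@[.035,.1,.0765])[:2];d=k-pv;print('r',np.linalg.norm(d),'ang',np.arctan2(d[1],d[0]),'joint',np.arctan2(d[1],d[0])-np.pi-.2067+2*np.pi*(d[1]<0))
E
```

```text
stage [ 0.53390846 -0.02611694  0.26077643] [ 0.7  0.7 -0.4  0.4 -0.4  0.2  1.1 -0.3 -1.  -1.4]
base [ 0.53627768 -0.02400165  0.21084423] [-1.1 -0.7  1.4 -0.3 -0.2  1.2]
pivot w [0.55043185 0.08085444 0.0765    ] [[374.74625906 118.46709173]] (371.75, 117.97872340425532)
knob [0.50466527 0.08019024]
r 0.0457714001262568 ang -3.127080820476352 joint -0.1921881668865586
```

```bash
python3 - <<'E'
from h import *
T,S=toolR(.2067+.05,0)
print(shift([.5345,-.0265,.104],T),state()['tool_pos'])
E
```

```text
(array([-1.000e-01, -1.960e+01, -1.033e+02]), array([-0.15, -0.33, -0.1 ])) [ 0.53462343 -0.00689749  0.20730658]
```

>>> drive_tool:
  series:
    - [[0, -0.0195, -0.02], [-0.15, -0.33, -0.1]]
    - [[0, -0.0195, -0.04], [-0.15, -0.33, -0.1]]
    - [[0, -0.0195, -0.06], [-0.15, -0.33, -0.1]]
    - [[0, -0.0195, -0.075], [-0.15, -0.33, -0.1]]
    - [[0, -0.0195, -0.09], [-0.15, -0.33, -0.1]]
    - [[0, -0.0195, -0.1], [-0.15, -0.33, -0.1]]
    - [[0, -0.0195, -0.103], [-0.15, -0.33, -0.1]]
    - [[0, -0.0195, -0.103], [-0.15, -0.33, -0.1]]
  fingers: 1

```text
time: 17.2
tool_pos: [0.5356, -0.0262, 0.1062]
tool_rot: [0.001, 0.611, 0.792, 0.001]
contact_force: [0.9, 0.2, 0.4]
gripper_width: -0.002
```

>>> drive_tool:
  series:
    - [[0, 0, -0.001], [0, 0, 0]]
    - [[0, 0, -0.002], [0, 0, 0]]
    - [[0, 0, -0.003], [0, 0, 0]]
    - [[0, 0, -0.003], [0, 0, 0]]

```text
time: 17.6
tool_pos: [0.5358, -0.0263, 0.1037]
tool_rot: [0.002, 0.611, 0.792, 0.001]
contact_force: [0.0, -0.4, 0.5]
gripper_width: 0.001
```

>>> drive_tool:
  series:
    - [[0, 0, -0.001], [0, 0, 0]]
    - [[0, 0, -0.002], [0, 0, 0]]
    - [[0, 0, -0.002], [0, 0, 0]]

```text
time: 17.9
tool_pos: [0.5355, -0.0263, 0.1012]
tool_rot: [0.001, 0.611, 0.792, 0.001]
contact_force: [-0.4, 0.1, 0.3]
gripper_width: -0.001
```

>>> drive_tool:
  series:
    - [[0, 0, -0.001], [0, 0, 0]]
    - [[0, 0, -0.0015], [0, 0, 0]]
    - [[0, 0, -0.0015], [0, 0, 0]]

```text
time: 18.2
tool_pos: [0.5355, -0.0263, 0.0998]
tool_rot: [0.001, 0.611, 0.792, 0.001]
contact_force: [0.3, 0.1, 0.1]
gripper_width: 0.003
```

>>> drive_tool:
  series:
    - [[0, 0, -0.0005], [0, 0, 0]]
    - [[0, 0, -0.001], [0, 0, 0]]
    - [[0, 0, -0.001], [0, 0, 0]]

```text
time: 18.5
tool_pos: [0.5357, -0.0263, 0.0992]
tool_rot: [0.002, 0.611, 0.792, 0.001]
contact_force: [-0.9, -0.2, 1.1]
gripper_width: -0.002
```

>>> drive_tool:
  series:
    - [[0, 0, -0.0005], [0, 0, 0]]
    - [[0, 0, -0.001], [0, 0, 0]]
    - [[0, 0, -0.001], [0, 0, 0]]

```text
time: 18.8
tool_pos: [0.5359, -0.0263, 0.0991]
tool_rot: [0.002, 0.611, 0.792, 0.001]
contact_force: [-2.8, -0.0, 7.5]
gripper_width: -0.001
```

```bash
python3 - <<'E'
from h import *
T,S=toolR(.2067,0)
print(shift([.5054,.0802,.13],T),state()['tool_pos'])
E
```

```text
(array([-30.5, 106.5,  30.9]), array([ 0.04,  0.22, -2.89])) [ 0.53589503 -0.02632551  0.0990962 ]
```

>>> drive_tool:
  series:
    - [[0, 0, 0.015], [0, 0, 0]]
    - [[0, 0, 0.035], [0, 0, -1]]
    - [[-0.012, 0.04, 0.035], [0, 0.2, -2.9]]
    - [[-0.0245, 0.08, 0.035], [0, 0.2, -2.9]]
    - [[-0.0305, 0.1065, 0.035], [0, 0.2, -2.9]]
    - [[-0.0305, 0.1065, 0.035], [0, 0.2, -2.9]]
    - [[-0.0305, 0.1065, 0.035], [0, 0.2, -2.9]]
  fingers: 1

```text
time: 19.5
tool_pos: [0.5053, 0.0804, 0.1335]
tool_rot: [0.001, 0.63, 0.777, -0.0]
contact_force: [-0.2, -0.4, 0.2]
gripper_width: 0.002
```

>>> drive_tool:
  series:
    - [[0, 0, 0], [0, 0, 0]]
    - [[0, 0, 0], [0, 0, 0]]
    - [[0, 0, 0], [0, 0, 0]]
    - [[0, 0, 0], [0, 0, 0]]
    - [[0, 0, 0], [0, 0, 0]]
  fingers: 0

```text
time: 20.0
tool_pos: [0.5052, 0.0798, 0.1329]
tool_rot: [0.0, 0.631, 0.776, -0.0]
contact_force: [0.2, 0.4, -1.0]
gripper_width: 0.501
```

```bash
python3 - <<'E'
from h import *
T,S=toolR(.2067,0)
s=state();print(shift([.5054,.0802,.066],T),s['tool_pos'],s['gripper_width'])
im=grab_frame('wrist');cv2.imwrite('pics/wrist13.png',im[:,:,::-1])
E
```

```text
(array([  0.2,   0.4, -66.9]), array([0.04, 0.  , 0.05])) [0.50521169 0.07983281 0.13291387] 0.5010128496813501
```

View pics/wrist13.png

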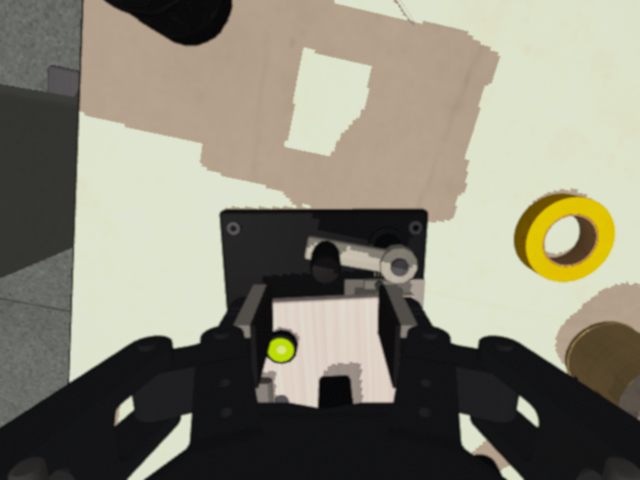

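>>> drive_tool:
  series:
    - [[0, 0, -0.035], [0, 0, 0]]
    - [[0, 0, -0.055], [0, 0, 0]]
    - [[0, 0, -0.066], [0, 0, 0]]
    - [[0, 0, -0.066], [0, 0, 0]]
    - [[0, 0, -0.066], [0, 0, 0]]

```text
time: 20.55
tool_pos: [0.5057, 0.0802, 0.0677]
tool_rot: [0.001, 0.63, 0.776, 0.0]
contact_force: [0.4, -0.1, 1.0]
gripper_width: 0.497
```

```bash
python3 - <<'E'
from h import *
s=state();print(s['tool_pos'],s['contact_force'])
im=grab_frame('wrist');cv2.imwrite('pics/wrist14.png',im[:,:,::-1])
E
```

```text
[0.50572218 0.08020576 0.06768885] [ 0.37869632 -0.13905479  0.95942143]
```

View pics/wrist14.png

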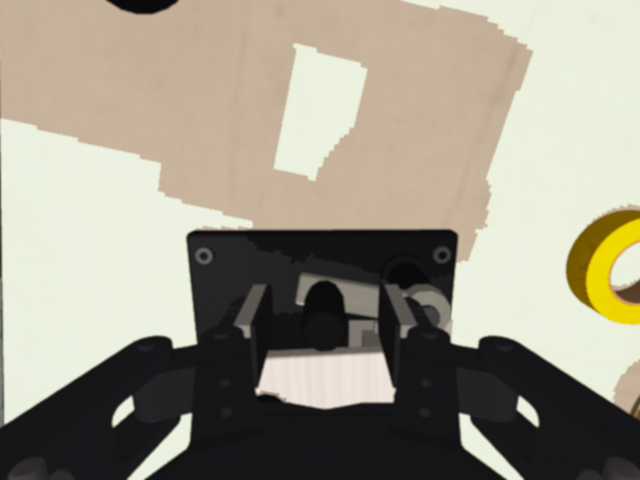

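Knob is centred between the pads (about column 326). Close on it.

>>> drive_tool:
  series:
    - [[0, 0, 0], [0, 0, 0]]
    - [[0, 0, 0], [0, 0, 0]]
    - [[0, 0, 0], [0, 0, 0]]
    - [[0, 0, 0], [0, 0, 0]]
    - [[0, 0, 0], [0, 0, 0]]
  fingers: 1

```text
time: 21.1
tool_pos: [0.5053, 0.0801, 0.0684]
tool_rot: [0.0, 0.63, 0.776, -0.0]
contact_force: [-4.6, -0.3, 5.8]
gripper_width: 0.175
```

```bash
python3 - <<'E'
from h import *
s=state();p=s['tool_pos'];print(p,s['contact_force'],s['ft_torque'],s['gripper_width'])
pv=np.array([.5504,.0809]);th0=-.19;b=.2067
K=lambda th:pv+.045*np.array([-np.cos(th+b),-np.sin(th+b)])
for th in np.linspace(-.19,1.57,9): print(round(th,2),((K(th)-K(th0))*1e3).round(1))
print(p[:2]-K(th0))
E
```

```text
[0.50531687 0.08014614 0.06842838] [-4.62796992 -0.2678264   5.79213989] [-0.09111845  0.70688344 -0.03142857] 0.17516684978306096
-0.19 [0. 0.]
0.03 [ 1.2 -9.8]
0.25 [  4.6 -19.1]
0.47 [  9.9 -27.4]
0.69 [ 16.9 -34.4]
0.91 [ 25.3 -39.7]
1.13 [ 34.6 -43. ]
1.35 [ 44.4 -44.2]
1.57 [ 54.2 -43.3]
[-8.94084997e-05 -2.39410346e-06]
```

>>> drive_tool:
  series:
    - [[0.0003, -0.005, 0.0007], [0, 0, 0]]
    - [[0.0012, -0.0098, 0.0007], [0, 0, 0]]
    - [[0.0027, -0.0146, 0.0007], [0, 0, 0]]
    - [[0.0046, -0.0191, 0.0007], [0, 0, 0]]
    - [[0.0071, -0.0234, 0.0007], [0, 0, 0]]
    - [[0.0099, -0.0274, 0.0007], [0, 0, 0]]
    - [[0.0132, -0.0311, 0.0007], [0, 0, 0]]
    - [[0.0169, -0.0344, 0.0007], [0, 0, 0]]

```text
time: 21.9
tool_pos: [0.5191, 0.044, 0.0682]
tool_rot: [-0.002, 0.63, 0.777, -0.005]
contact_force: [-16.0, -3.9, 11.1]
gripper_width: 0.183
```

```bash
python3 - <<'E'
from h import *
s=state();p=s['tool_pos'];print(p,s['contact_force'],s['ft_torque'],s['gripper_width'])
im=grab_frame('wrist');cv2.imwrite('pics/wrist15.png',im[:,:,::-1])
E
```

```text
[0.51914012 0.04397974 0.06820745] [-15.95088868  -3.90808365  11.09837979] [-0.62944622  2.64167735  0.42961783] 0.1829558041022527
```

View pics/wrist15.png

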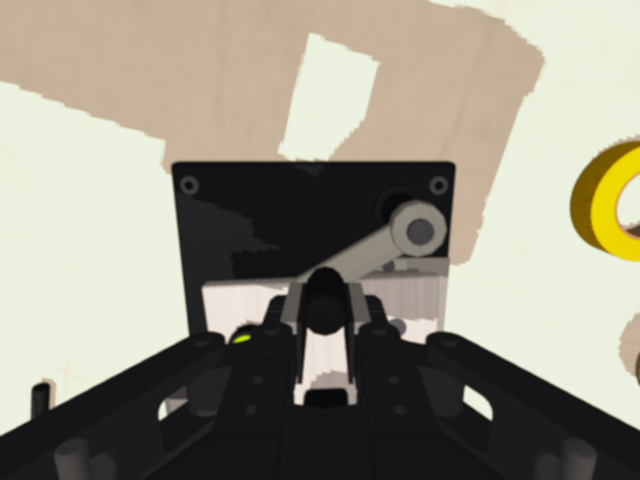

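```bash
python3 - <<'E'
from h import *
pv=np.array([.5504,.0809]);b=.2067
K=lambda th:pv+.045*np.array([-np.cos(th+b),-np.sin(th+b)])
for th in (.69,.8,.91,1.02,1.13,1.24,1.35,1.46,1.57,1.62,1.66): print(round(th,2),((K(th)-K(.69))*1e3+[0,-3]).round(1))
E
```

```text
0.69 [ 0. -3.]
0.8 [ 4.  -5.9]
0.91 [ 8.3 -8.3]
1.02 [ 12.9 -10.2]
1.13 [ 17.7 -11.6]
1.24 [ 22.5 -12.5]
1.35 [ 27.5 -12.8]
1.46 [ 32.4 -12.6]
1.57 [ 37.3 -11.9]
1.62 [ 39.5 -11.4]
1.66 [ 41.2 -10.9]
```

>>> drive_tool:
  series:
    - [[0, -0.003, 0.0005], [0, 0, 0]]
    - [[0, -0.003, 0.001], [0, 0, 0]]
    - [[0, -0.003, 0.001], [0, 0, 0]]

```text
time: 22.25
tool_pos: [0.5209, 0.0417, 0.0684]
tool_rot: [-0.0, 0.63, 0.776, -0.002]
contact_force: [-5.8, -3.6, 3.1]
gripper_width: 0.172
```

```bash
python3 - <<'E'
from h import *
s=state();p=s['tool_pos'];print(p,s['contact_force'],s['ft_torque'],s['gripper_width'])
im=grab_frame('side');cv2.imwrite('pics/side15.png',cv2.resize(im[210:350,220:380,::-1],None,fx=4,fy=4,interpolation=cv2.INTER_CUBIC))
E
```

```text
[0.52094346 0.04167577 0.0683605 ] [-5.80446552 -3.56091948  3.05611761] [-0.63989254  0.87083051  0.06807061] 0.17222387005873846
```

View pics/side15.png

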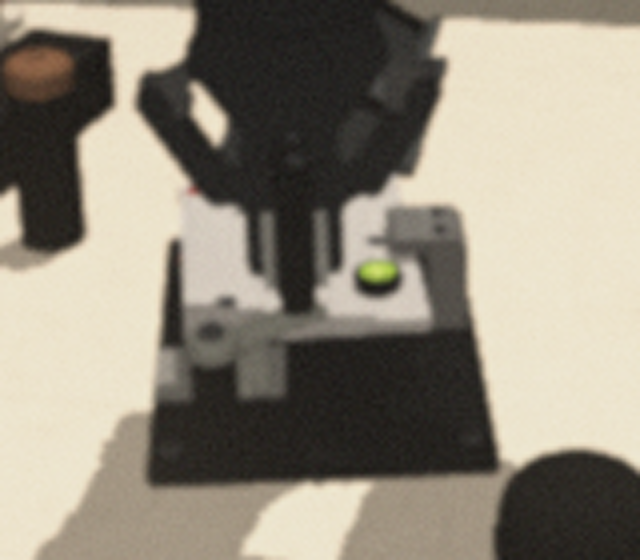

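>>> drive_tool:
  series:
    - [[0.0018, -0.002, 0], [0, 0, 0]]
    - [[0.0037, -0.0036, 0], [0, 0, 0]]
    - [[0.0058, -0.005, 0], [0, 0, 0]]
    - [[0.008, -0.0062, 0], [0, 0, 0]]
    - [[0.0125, -0.0081, 0], [0, 0, 0]]
    - [[0.0175, -0.0095, 0], [0, 0, 0]]
    - [[0.0175, -0.0095, 0], [0, 0, 0]]

```text
time: 23.0
tool_pos: [0.5366, 0.0297, 0.0683]
tool_rot: [-0.001, 0.629, 0.777, -0.006]
contact_force: [-14.1, -11.6, 8.6]
gripper_width: 0.174
```

```bash
python3 - <<'E'
from h import *
s=state();p=s['tool_pos'];print(p,s['contact_force'],s['ft_torque'],s['gripper_width'])
E
```

```text
[0.53660311 0.02970123 0.0682901 ] [-14.08709743 -11.59558031   8.60566776] [-1.98429823  2.32954368  0.56649337] 0.17393370438499192
```

```bash
python3 - <<'E'
from h import *
from scipy.optimize import least_squares
P=np.array([(.5053,.0801),(.5191,.0440),(.5209,.0417),(.5366,.0297)])
for sel in (slice(0,4),slice(1,4)):
    r=least_squares(lambda c:np.linalg.norm(P[sel]-c,axis=1)-.045,[.55,.078]);print(r.x,r.fun*1e3)
    c=r.x;print([np.arctan2(c[1]-p[1],c[0]-p[0])-.2067 for p in P])
E
```

```text
[0.5508674  0.07412821] [ 0.95704957 -1.21784756 -0.8453401   1.66288254]
[np.float64(-0.337011340289914), np.float64(0.5522211819636802), np.float64(0.6181165329611902), np.float64(1.0533651939651731)]
[0.55541102 0.07057958] [-3.96227320e-04  4.52694374e-04 -5.92238725e-05]
[np.float64(-0.39444893748871046), np.float64(0.42517970532932425), np.float64(0.4900936446606665), np.float64(0.9328281246161755)]
```

```bash
python3 - <<'E'
from h import *
import pickle
m=camera_model('wrist');im=grab_frame('wrist');cv2.imwrite('pics/wrist16.png',im[:,:,::-1]);pickle.dump(m,open('m16.pkl','wb'))
im=grab_frame('side');cv2.imwrite('pics/side16.png',cv2.resize(im[210:350,220:380,::-1],None,fx=4,fy=4,interpolation=cv2.INTER_CUBIC))
E
```

```text
(no output)
```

View pics/wrist16.png

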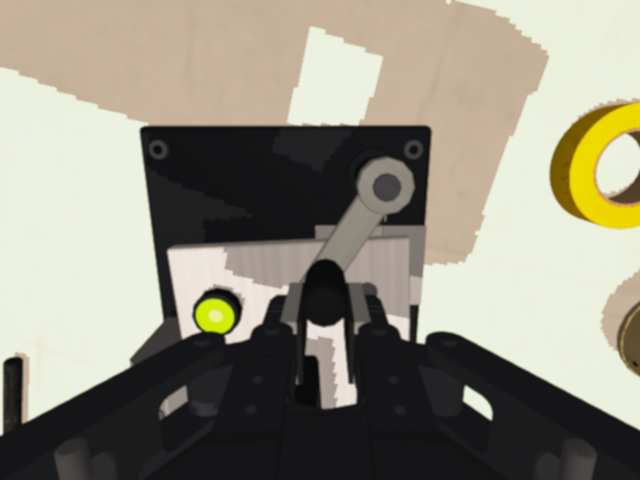

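View pics/side16.png

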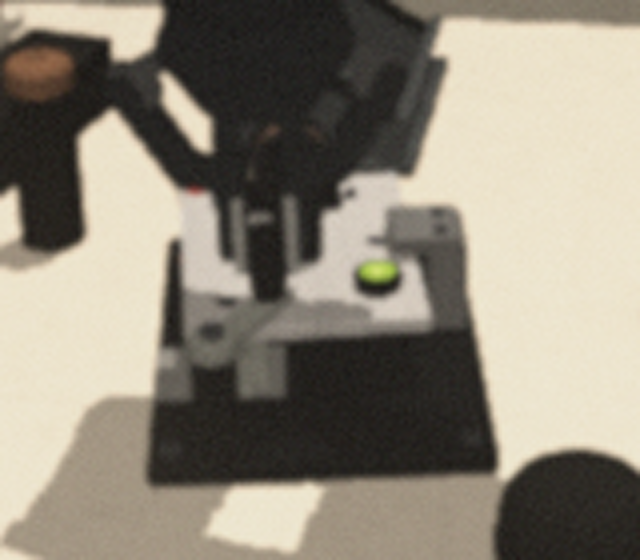

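>>> drive_tool:
  series:
    - [[-0.0025, -0.003, 0.0], [0, 0, 0]]
    - [[-0.0025, -0.003, 0.0], [0, 0, 0]]

```text
time: 23.3
tool_pos: [0.5356, 0.0299, 0.0682]
tool_rot: [-0.001, 0.63, 0.776, -0.001]
contact_force: [-5.9, -0.5, 3.5]
gripper_width: 0.171
```

>>> drive_tool:
  series:
    - [[0, 0, 0.0], [0, 0, 0]]
    - [[0, 0, 0.0], [0, 0, 0]]
    - [[0, 0, 0.0], [0, 0, 0]]
    - [[0, 0, 0], [0, 0, 0]]
  fingers: 0.29

```text
time: 23.7
tool_pos: [0.5375, 0.0303, 0.0689]
tool_rot: [0.001, 0.631, 0.776, 0.0]
contact_force: [-0.2, -0.5, -0.3]
gripper_width: 0.358
```

```bash
python3 - <<'E'
from h import *
import pickle
s=state();p=s['tool_pos'];print(p,s['contact_force'],s['gripper_width'],Rq(s['tool_rot']).as_matrix().round(3))
m=camera_model('wrist');im=grab_frame('wrist');cv2.imwrite('pics/wrist17.png',im[:,:,::-1]);pickle.dump(m,open('m17.pkl','wb'))
E
```

```text
[0.53747359 0.03030051 0.06889178] [-0.21549897 -0.54696725 -0.32983943] 0.3581712735818061 [[-0.205  0.979  0.001]
 [ 0.979  0.205 -0.001]
 [-0.001  0.001 -1.   ]]
```

View pics/wrist17.png

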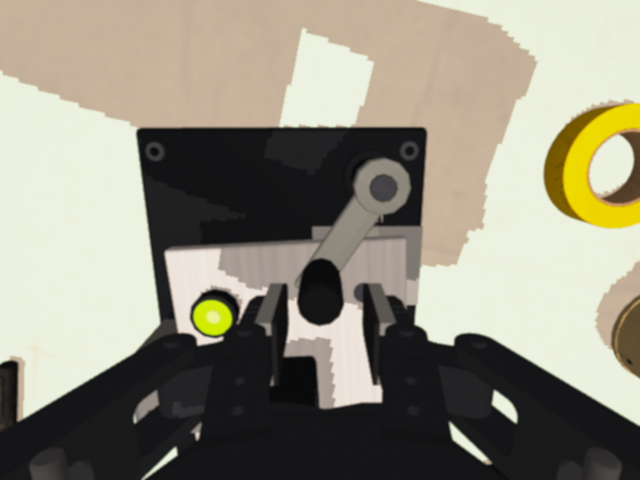

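>>> drive_tool:
  series:
    - [[0.0015, 0.0034, 0], [0, 0, 0]]
    - [[0.0045, 0.004, 0], [0, 0, 0]]
    - [[0.0075, 0.0046, 0], [0, 0, 0]]
    - [[0.0105, 0.0052, 0], [0, 0, 0]]
    - [[0.0135, 0.0058, 0], [0, 0, 0]]
    - [[0.0165, 0.0064, 0], [0, 0, 0]]
    - [[0.019, 0.007, 0], [0, 0, 0]]
    - [[0.019, 0.007, 0], [0, 0, 0]]

```text
time: 24.55
tool_pos: [0.5567, 0.0377, 0.0688]
tool_rot: [0.0, 0.631, 0.776, 0.0]
contact_force: [-0.7, 0.1, -0.7]
gripper_width: 0.357
```

>>> drive_tool:
  series:
    - [[0.0025, 0.0005, 0], [0, 0, 0]]
    - [[0.005, 0.001, 0], [0, 0, 0]]
    - [[0.0075, 0.0015, 0], [0, 0, 0]]
    - [[0.01, 0.002, 0], [0, 0, 0]]
    - [[0.01, 0.002, 0], [0, 0, 0]]

```text
time: 25.05
tool_pos: [0.5661, 0.0393, 0.0686]
tool_rot: [0.0, 0.63, 0.776, -0.0]
contact_force: [-2.5, -1.0, 0.3]
gripper_width: 0.358
```

```bash
python3 - <<'E'
from h import *
import pickle
s=state();p=s['tool_pos'];print(p,s['contact_force'],s['gripper_width'])
m=camera_model('wrist');im=grab_frame('wrist');cv2.imwrite('pics/wrist18.png',im[:,:,::-1]);pickle.dump(m,open('m18.pkl','wb'))
E
```

```text
[0.56607913 0.0393099  0.06864071] [-2.45157288 -0.98726577  0.26825125] 0.35785067199485215
```

View pics/wrist18.png

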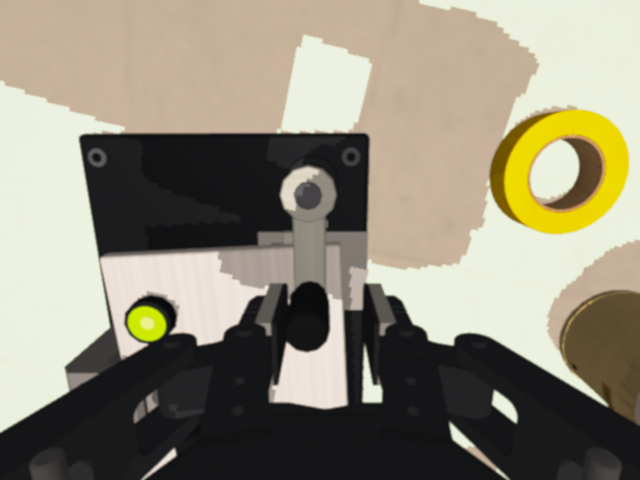

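>>> drive_tool:
  series:
    - [[0.001, 0.0002, 0], [0, 0, 0]]
    - [[0.002, 0.0004, 0], [0, 0, 0]]
    - [[0.002, 0.0004, 0], [0, 0, 0]]

```text
time: 25.4
tool_pos: [0.5663, 0.0394, 0.0685]
tool_rot: [-0.001, 0.63, 0.776, -0.002]
contact_force: [-8.2, -3.1, 5.1]
gripper_width: 0.356
```

>>> drive_tool:
  series:
    - [[0.001, 0.0002, 0], [0, 0, 0]]
    - [[0.002, 0.0004, 0], [0, 0, 0]]
    - [[0.002, 0.0004, 0], [0, 0, 0]]

```text
time: 25.7
tool_pos: [0.5665, 0.0393, 0.0683]
tool_rot: [-0.003, 0.63, 0.776, -0.004]
contact_force: [-15.2, -4.6, 9.5]
gripper_width: 0.358
```

>>> drive_tool:
  series:
    - [[-0.004, -0.0008, 0], [0, 0, 0]]
    - [[-0.0085, -0.0018, 0], [0, 0, 0]]
    - [[-0.0085, -0.0018, 0], [0, 0, 0]]
    - [[-0.0085, -0.0018, 0.02], [0, 0, 0]]
    - [[-0.0085, -0.0018, 0.06], [0, 0, 0]]
    - [[-0.0085, -0.0018, 0.1], [0, 0, 0]]
    - [[-0.0085, -0.0018, 0.14], [0, 0, 0]]
    - [[-0.0085, -0.0018, 0.14], [0, 0, 0]]

```text
time: 26.5
tool_pos: [0.5659, 0.0383, 0.2169]
tool_rot: [0.006, 0.63, 0.776, 0.004]
contact_force: [0.3, 0.5, 0.6]
gripper_width: 0.356
```

```bash
python3 - <<'E'
from h import *
import pickle
s=state();p=s['tool_pos'];print(p,s['contact_force'],s['gripper_width'])
m=camera_model('wrist');im=grab_frame('wrist');cv2.imwrite('pics/wrist19.png',im[:,:,::-1]);pickle.dump(m,open('m19.pkl','wb'))
im=grab_frame('side');cv2.imwrite('pics/side19.png',cv2.resize(im[210:350,220:380,::-1],None,fx=4,fy=4,interpolation=cv2.INTER_CUBIC))
cv2.imwrite('pics/w19a.png',cv2.resize(cv2.imread('pics/wrist19.png')[150:400,200:420],None,fx=3.2,fy=2.4,interpolation=cv2.INTER_CUBIC))
E
```

```text
[0.56585773 0.03832144 0.21694369] [0.29335795 0.54508413 0.60845053] 0.35646848597093894
```

View pics/wrist19.png

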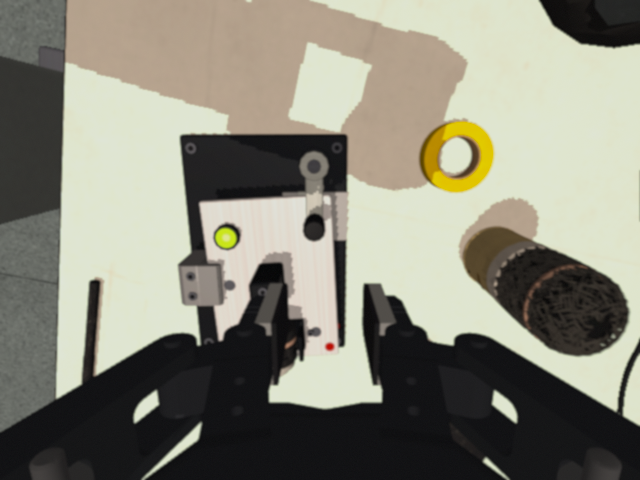

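View pics/side19.png

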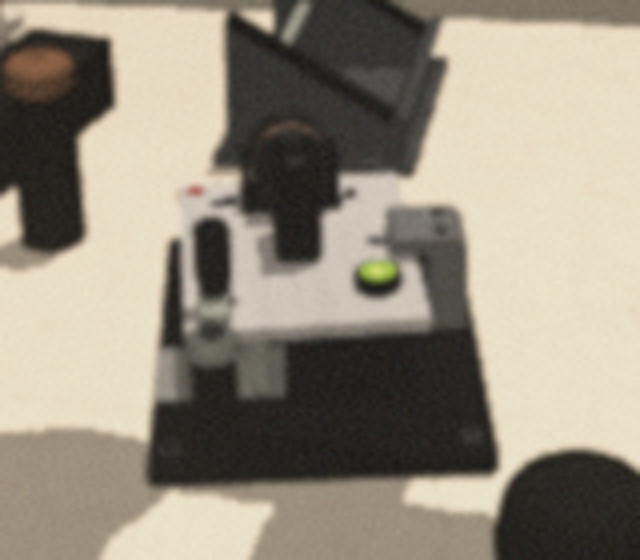

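```bash
python3 - <<'E'
from h import *
a=cv2.imread('pics/side12.png').astype(int);b=cv2.imread('pics/side19.png').astype(int)
# phase shift on the level region and red-dot region
for (y0,y1,x0,x1) in ((240,340,330,450),(170,230,175,240),(190,270,380,470)):
    g=lambda i:cv2.cvtColor(i[y0:y1,x0:x1].astype(np.uint8),cv2.COLOR_BGR2GRAY).astype(np.float32)
    print(cv2.phaseCorrelate(g(a),g(b)))
T,S=toolR(.2567,0)
print(shift([.5355,-.0263,.107],T),state()['tool_pos'])
E
```

```text
((-0.06731663226070594, 0.2448399667016119), 0.5295086606343588)
((0.07751272769434081, -0.17296623344517315), 0.5116534015646688)
((0.005526488782855665, 0.009810733155511286), 0.7527119689517551)
(array([ -27.2,  -64.8, -103.4]), array([0.02, 0.24, 2.87])) [0.56268019 0.03845337 0.21041762]
```

>>> drive_tool:
  series:
    - [[-0.027, -0.0648, 0], [0, 0.2, 2.9]]
    - [[-0.027, -0.0648, 0], [0, 0.2, 2.9]]
    - [[-0.027, -0.0648, -0.04], [0, 0.2, 2.9]]
    - [[-0.027, -0.0648, -0.07], [0, 0.2, 2.9]]
    - [[-0.027, -0.0648, -0.09], [0, 0.2, 2.9]]
    - [[-0.027, -0.0648, -0.1], [0, 0.2, 2.9]]
    - [[-0.027, -0.0648, -0.104], [0, 0.2, 2.9]]
    - [[-0.027, -0.0648, -0.106], [0, 0.2, 2.9]]
  fingers: 1

```text
time: 27.4
tool_pos: [0.5346, -0.0264, 0.1024]
tool_rot: [-0.001, 0.611, 0.792, -0.001]
contact_force: [0.6, -0.1, -0.1]
gripper_width: 0.003
```

>>> drive_tool:
  series:
    - [[0, 0, 0], [0, 0, 0]]
    - [[0, 0, -0.001], [0, 0, 0]]
    - [[0, 0, -0.002], [0, 0, 0]]
    - [[0, 0, -0.002], [0, 0, 0]]

```text
time: 27.8
tool_pos: [0.5348, -0.0265, 0.1011]
tool_rot: [-0.001, 0.611, 0.792, -0.001]
contact_force: [0.2, -0.1, -0.2]
gripper_width: 0.001
```

>>> drive_tool:
  series:
    - [[0, 0, -0.0007], [0, 0, 0]]
    - [[0, 0, -0.0013], [0, 0, 0]]
    - [[0, 0, -0.0013], [0, 0, 0]]

```text
time: 28.1
tool_pos: [0.5344, -0.0265, 0.0993]
tool_rot: [-0.001, 0.611, 0.792, -0.001]
contact_force: [0.3, -0.1, 0.7]
gripper_width: -0.003
```

>>> drive_tool:
  series:
    - [[0, 0, -0.0004], [0, 0, 0]]
    - [[0, 0, -0.0008], [0, 0, 0]]
    - [[0, 0, -0.0008], [0, 0, 0]]

```text
time: 28.4
tool_pos: [0.5346, -0.0265, 0.0991]
tool_rot: [-0.001, 0.611, 0.792, -0.001]
contact_force: [-2.9, 0.8, 4.8]
gripper_width: -0.0
```

>>> drive_tool:
  series:
    - [[0, 0, -0.0005], [0, 0, 0]]
    - [[0, 0, -0.001], [0, 0, 0]]
    - [[0, 0, -0.001], [0, 0, 0]]

```text
time: 28.7
tool_pos: [0.5347, -0.0265, 0.0991]
tool_rot: [-0.001, 0.611, 0.792, -0.001]
contact_force: [-5.6, 1.6, 9.9]
gripper_width: -0.001
```

>>> drive_tool:
  series:
    - [[0, 0, 0.01], [0, 0, 0]]
    - [[0, 0, 0.05], [0, 0, 0]]
    - [[-0.02, 0, 0.1], [0, 0, 0]]
    - [[-0.04, 0, 0.15], [0, 0, 0]]
    - [[-0.04, 0, 0.15], [0, 0, 0]]
    - [[-0.04, 0, 0.15], [0, 0, 0]]

```text
time: 29.3
tool_pos: [0.4956, -0.0268, 0.2504]
tool_rot: [0.002, 0.611, 0.792, 0.0]
contact_force: [-0.4, -0.6, 0.3]
gripper_width: 0.001
```

```bash
python3 - <<'E'
from h import *
s=state();print(s['tool_pos'],s['contact_force'],s['time'])
im=grab_frame('wrist');cv2.imwrite('pics/wrist20.png',im[:,:,::-1])
im=grab_frame('top');cv2.imwrite('pics/top20.png',im[:,:,::-1])
for n in ["keeper_knob","mesh_mic","tape_roll","mic_sleeve","felt_pen"]:
    r=place_of('top',n);print(n,[(np.round(x['location'],4),round(x['confidence'],2)) for x in r[:1]])
E
```

```text
[ 0.49559748 -0.02679057  0.25038405] [-0.42240772 -0.58999527  0.27207458] 29.3
keeper_knob [(array([ 0.5001, -0.031 ,  0.032 ]), 0.68)]
mesh_mic [(array([0.3875, 0.2097, 0.0044]), 0.76)]
tape_roll [(array([ 0.358 , -0.1471,  0.0008]), 0.64)]
mic_sleeve [(array([ 0.6811, -0.1112, -0.0018]), 0.66)]
felt_pen [(array([ 0.3603, -0.1495, -0.0021]), 0.88)]
```

View pics/wrist20.png

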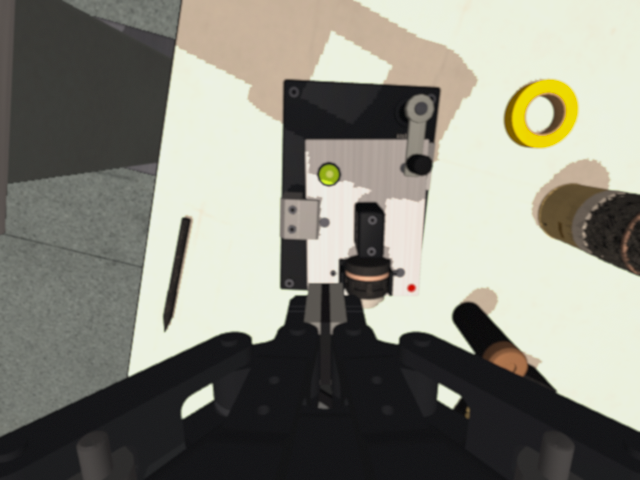

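The picture shows the stage seated and the keeper closed over the plate's edge, with its knob at about (418,163). The plate's -x edge is under the hook, and the pen, tape and sleeve have not moved.

```bash
python3 -c "
from plant import *
print(job_done())"
```

```text
the job is handed in; nothing more can be done
None
```

The stage is back on its base and the keeper is closed over the edge of its plate. I handed the job in at about 29.6 s, with the arm clear of everything.

I gripped the stage by its block and lifted it off the stand. With its low edge at 0.2 rad I slid it under the hook, put the flat foot down and rocked it level. I then worked it a little in x, y and yaw until it seated, and let go.

**Stage home:**
- **Held in place:** 2 mm sideways commands moved it less than 0.4 mm. Turning it 1.5° either way raised it, and it settled back.
- **Height:** pressing on top of the block at 5 to 10 N gave 99.1 mm both before and after the keeper was swung (99.3 mm means fully home).
- **No shift:** side pictures from before and after the keeper swing show no movement of the stage.

**Keeper:**
- **At its stop:** it stopped moving while the push rose to about 15 N. The last picture shows it lying along the base's -y, over the plate.
- **Slip on the way:** gripping the knob firmly did not work well. It crept along the pads with about 18 N of side force, so I let go at roughly 0.95 rad and pushed it the rest of the way with the fingers loosely open.

**Checks that disagreed:**
- **Top camera:** at the end, the network for that camera placed the knob and the tape roll wrongly (on the flat disc and on the pen). The wrist picture shows both where they should be.
- **Camera scale:** the wrist camera's scale looked about 1.7% off, and I corrected for it.

The pen, tape and sleeve look undisturbed in the last picture. The dome microphone was outside that view, but the top-camera network places it within about 5 mm of where it first did (its accuracy is about 4 mm).

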